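# Make up the condiment caddy for the next table

## Task

Make up the condiment caddy for the next table. First take the last table's marker out from under the clip and lay it flat on the cork mat; then stand all the tall bottles that are there upright in the caddy's back row, and only after that all the short ones (jars and drum) upright in its front row. Last of all slide the new marker, flat and straight, under the sprung clip until it is fully home, and leave the salt bottle and the tin where they stand.

Things in the scene. Friction and masses are not known exactly. Their poses are not given: they have to be found in the camera images.
- caddy: condiment caddy, fixed: wooden tray 186 (x) x 282 (y) mm with two open rows along y. Origin mid underside; x to its back row (away from the robot), y to its clip end (robot's left), z up. Floor at z 10; ends 10 thick, tops at z 46; steel rails along y at x -88, 5 and 88, tops at z 37. Rows run from y -131 to 131 mm.
- back_row (a point): middle of the back row on the caddy's floor, axes as the caddy's; the row is 77 mm deep between rails
- front_row (a point): middle of the front row on the caddy's floor, axes as the caddy's; the row is 87 mm deep between rails
- stop (a point): on top of the steel tongue at the caddy's left end, where the marker's end meets the stop under the clip's hinge; axes as the caddy's. The tongue is 34 mm wide (x), its top 30 mm above the worktop; it runs from here 92 mm in +y with free air on both sides. A marker fully home lies flat on it, its middle 50 mm in +y of this point.
- clip_lip (a point): middle of the turned-up outer edge of the sprung clip, 28 mm wide in x; 67 mm in +y of the stop and 14 mm above the tongue when shut. From it the lip slopes down by 21 degrees to the pressing nose, 37 mm in +y of the stop; a marker pushed along the tongue towards the stop lifts the clip with its edge.
- clip (a joint): hinge of the sprung clip, rad: 0 shut (nose 1.5 mm above the tongue), about 0.11 with a marker under it; it presses with about 2.5 N at the nose, and a push of roughly 3 to 10 N along the tongue gets a marker under it
- cork_mat: cork mat for the table markers, fixed flat on the worktop, 240 (x) x 150 (y) x 6 mm; origin at the middle of its underside, z up. The new marker starts on its near (-x) half; the far (+x) half is free at the start, its middle at x 60 mm.
- new_marker_mid (a point): centre of the new table marker: a stiff flat plaque of dark wood, 50 (x) x 100 (y) x 6 (z) mm, 50 g, with two white pips; it starts on the cork mat
- old_marker_mid (a point): centre of the last table's marker: the same plaque with three white pips; it starts under the caddy's clip, about 35 mm of it free beyond the lip. Both markers can be held across their 50 mm width, over the tongue too.
- ketchup_mid (a point): upright, centred point half-way up (99.0 mm above its underside), red squeeze bottle, 47 mm across the lower 112 mm and 39 mm above that, 198 mm tall; 0.38 kg. Its own z axis points up along it.
- vinegar_mid (a point): upright, centred point half-way up (86.5 mm above its underside), brown glass bottle, 58 mm across up to 117 mm, then a 28 mm neck and yellow cap, 173 mm tall; 0.42 kg. Its own z axis points up along it.
- soy_mid (a point): upright, centred point half-way up (72.5 mm above its underside), small dark bottle, 39 mm across up to 67 mm and 32 mm above that, 145 mm tall; 0.22 kg. Its own z axis points up along it.
- drum_mid (a point): upright, centred point half-way up (49.0 mm above its underside), black-and-white card drum, 46 mm across, 98 mm tall; 0.11 kg. Its own z axis points up along it.
- spread_mid (a point): upright, centred point half-way up (41.5 mm above its underside), squat dark jar, 74 mm across its belly, with a green lid 65 mm across on its top 17 mm, 83 mm tall; 0.33 kg, best held by the lid. Its own z axis points up along it.
- mustard_mid (a point): upright, centred point half-way up (40.0 mm above its underside), small amber glass jar with a metal lid, 52 mm across, 80 mm tall; 0.2 kg. Its own z axis points up along it.
- salt_bottle: bystander: white salt bottle with red cap, 70 mm across, 198 mm tall, standing behind the things to load; origin at the middle of its underside
- tomato_tin: bystander: tin 75 mm across, 58 mm tall, behind the caddy; origin at the middle of its underside
Things that resemble listed ones, but are neither listed nor needed, are in the scene too. Leave any blue look-alike of the part that bears old_marker_mid alone. What is shaped like the part that bears soy_mid but orange is not meant.

How it is judged:
By the outcome, as a careful person would: the job done as asked, in the order asked, and still so for the second after the job is handed in, with the robot touching nothing.
Of ketchup, vinegar, soy only 2 to 3 are there at a start; the rules pass over those that are not, and their reading is None.
Of drum, spread, mustard only 2 to 3 are there at a start; the rules pass over those that are not, and their reading is None.
At some moment in a run one of new_marker may be knocked a few centimetres aside while the robot is not near it.
Once in a run the grip may slacken for a moment while it holds something.
It also fails if it takes over 210 s, if anything falls off the work surface, if the arm or the gripper's body presses on something with over 40 N, if the wrist force passes 120 N, or if a joint passes its speed limit or range.

## Robot

A 6-joint arm with a two-finger parallel gripper is mounted at the origin on a cart in front of the work surface, level with it; the furniture and walls round the work are solid. World frame = base frame: x ahead of the robot, y to its left, z up, the work surface at z = 0. Lengths are in m, angles in rad, forces in N, time in s.
With the tool pointing down it reaches from about 0.35 to 0.975 m from the base axis. Payload 4.9 kg.
Tool frame: the origin (TCP) lies at the very end of the fingers, on their centre line; the grasp point (between the pads) lies 19 mm behind it; z points along the fingers, y is the line along which they close (so a half turn about z gives the same grasp; the last joint's range is limited). The gripper opens to 85 mm and grips with 20 to 120 N. Pads are 22 mm wide; open, the fingers measure 114 mm over their backs; the gripper's body (76 mm by 85 mm) begins 54 mm behind the grasp point. The pads swing forward as they close: fully open they stand 13 mm farther back than shut.
Start: joints at [1.174, 0.053, 1.613, -0, 1.476, -0.119], TCP at [0.171, 0.601, 0.231] pointing down, gripper open.
Joint ranges: [-3.01, 3.01], [-1.01, 2.22], [0.06, 2.58], [-1.02, 4.17], [0.09, 2.62], [-3.14, 3.14]. Speed limits (rad/s): [2.57, 2.57, 3.14, 3.14, 3.14, 3.14].

## Interface

Orientations are given as a unit quaternion [w, x, y, z].
In Python, from plant import state, optics, ticket, nets gives the robot as it stands. The module is installed in compiled form; this text tells all that it offers.
- The arm moves only by the shell command python3 -m inch 'ROWS' [OPENING]. ROWS is JSON, a list of rows, each an object of numbers: "dx", "dy", "dz": the shift along the tool's x, y, z as a fraction of full scale; "rx", "ry", "rz": the turn, a rotation vector about the tool's x, y, z as a fraction of full scale. In form: [{"dx": .., "dy": .., "dz": .., "rx": .., "ry": .., "rz": ..}, ...]. A call has 1 to 5 rows; each row is the pose to reach, as a shift and turn from the pose commanded when the call began, along the tool's axes at that moment; what a row does not reach only later rows make up. Full scale, the value 1, is 0.8 m for a shift and 1.5 rad for a turn. A row lasts 1/10 s, in which the tool goes at most 50 mm and 8.59 degrees, less where a joint would pass 70% of its speed; a pose out of reach is approached as far as the arm can. A call with a number of a shift or a turn outside -1 to 1 is refused whole. A call with a gripper value outside its range is refused whole. OPENING is the opening, from -1 (shut) to 1 (fully open), set as the call begins (- or left out, the last holds). The fingers move at their own pace and stop on an object; the grip force is fixed at half the most. Time passes only in rows, so rows that repeat a pose let the fingers close. It gives the time, the measured TCP pose, the force, the opening and the grip force at its end, in the units of the state.
- state(): the state, without advancing time (a new reading comes with each control period).
- optics.grab_frame(name): name is "scene" or "top" or "wrist"; returns the picture (480x640x3 uint8, red, green, blue); there is no depth.
- optics.camera_info(name): a dict with "fx", "fy", "cx", "cy" (pixels), "k1" (the pictures are not rectified: a ray, as slopes to the right and down, at radius r is drawn at 1 + k1 r^2 times it, then the intrinsics apply), "R" (3x3) and "t" (3): a world point X has camera coordinates R X + t. Camera axes: x right, y down, z forward; pixel columns grow to the right and rows downward; lengths in m; the calibration is good to about 2 mm. A picture is of the moment at which its call begins: read the wrist's pose just before it. camera_info takes no time and is no camera call; for the wrist camera it gives the pose at the moment of the call.
- ticket.job_done(): hands the job in; it is judged then, once.
Trained networks look in the newest picture that a camera, given by its name, has taken for a name from the list of things; names that differ only in an ending like _2 or _b are one class to them, and where a whole thing is asked for, a point or a joint stands for the part that bears it (a point fixed in the world has none). Each returns a list of dicts, best first, with "confidence" (0 to 1); they miss things now and then, are a little off and sometimes report something else, mostly with a low value. They report only what shows in the picture. A call takes as long as a camera call. They do not tell look-alikes from the thing itself.
- nets.boxes_of(camera, name): "bbox" ([centre column, centre row, width, height] in pixels, round what is visible of it).
- nets.outline_of(camera, name): "pixels" (480x640 bool, what is visible of it) and "bbox" ([centre column, centre row, width, height] in pixels, round what is visible of it).
The state is a dict: "time": time; "joint_pos": joint angles; "joint_vel": joint speeds; "joint_efforts": joint torques, N m; "tool_pos": TCP position; "tool_rot": TCP orientation; "contact_force": force on the tool from outside, world axes, zero at the start; "ft_torque": the same for the moment, N m; "gripper_width": opening from 0.0 (shut) to 1.0 (fully open); "grasp_force": force on a finger pad.
Only numpy, scipy, OpenCV 4.12 (cv2) and the standard library are available. Lean on these libraries where they do the work, as an engineer would, in place of code of your own. Each camera call takes 0.05 s, during which the arm holds its last target. There are 200 camera calls.

## Working session

There is one attempt and no reset: what is moved stays moved. The work goes in short steps, Python scripts to look and compute and a shell command to move; the robot and the scene stay as the last step left them, time stands still between calls to the robot, and variables do not carry over. Pictures are saved under pics/ and viewed, at most 14 in all, crops included, and the job is handed in when it is done.

```bash
mkdir -p pics; cat > h.py <<'E'
import numpy as np, cv2, json
from plant import state, optics, ticket, nets
def px2ray(ci,u,v):
    K=np.array([[ci['fx'],0,ci['cx']],[0,ci['fy'],ci['cy']],[0,0,1]],float)
    xd=np.array([(u-ci['cx'])/ci['fx'],(v-ci['cy'])/ci['fy']]); x=xd.copy()
    for _ in range(30): x=xd/(1+ci['k1']*(x@x))
    R=np.array(ci['R']);t=np.array(ci['t'])
    return -R.T@t, R.T@np.array([x[0],x[1],1.])
def onz(ci,u,v,z):
    c,d=px2ray(ci,u,v); return c+d*(z-c[2])/d[2]
def proj(ci,X):
    p=np.array(ci['R'])@np.array(X)+np.array(ci['t']); s=p[:2]/p[2]; s=s*(1+ci['k1']*(s@s))
    return s[0]*ci['fx']+ci['cx'], s[1]*ci['fy']+ci['cy']
def save(name,fn):
    im=optics.grab_frame(name); cv2.imwrite('pics/'+fn,im[:,:,::-1]); return im
E
python3 - <<'E'
from h import *
for c in ('scene','top'):
    save(c,c+'0.png'); ci=optics.camera_info(c); C,_=px2ray(ci,320,240); print(c,ci['fx'],ci['k1'],C.round(3))
    for n in ['caddy','cork_mat','new_marker_mid','old_marker_mid','ketchup_mid','vinegar_mid','soy_mid','drum_mid','spread_mid','mustard_mid','salt_bottle','tomato_tin']:
        print(n,[(np.round(b['bbox']).astype(int).tolist(),round(b['confidence'],2)) for b in nets.boxes_of(c,n)])
print(state())
E
```

```text
scene 580.683718812132 -0.13935964618975952 [-0.483 -1.013  1.298]
caddy [([321, 274, 112, 72], 0.62), ([364, 245, 23, 24], 0.52), ([284, 241, 20, 16], 0.38)]
cork_mat [([253, 226, 70, 50], 0.8)]
new_marker_mid [([241, 234, 28, 15], 0.48)]
old_marker_mid [([276, 245, 22, 13], 0.59), ([222, 202, 27, 9], 0.49)]
ketchup_mid []
vinegar_mid [([386, 322, 20, 54], 0.56)]
soy_mid [([438, 326, 13, 43], 0.81), ([411, 290, 13, 41], 0.66)]
drum_mid []
spread_mid [([360, 309, 24, 34], 0.66)]
mustard_mid [([413, 350, 18, 31], 0.77)]
salt_bottle [([462, 294, 29, 57], 0.96), ([274, 244, 17, 15], 0.51)]
tomato_tin [([366, 246, 22, 24], 0.81)]
top 435.3832791171121 -0.0785775305658995 [0.452 0.124 1.246]
caddy [([331, 251, 140, 82], 0.87)]
cork_mat [([213, 254, 50, 84], 0.56), ([330, 252, 136, 73], 0.5)]
new_marker_mid [([214, 273, 36, 23], 0.9)]
old_marker_mid [([140, 250, 25, 40], 0.61), ([271, 259, 38, 23], 0.56), ([425, 270, 21, 28], 0.28)]
ketchup_mid []
vinegar_mid [([470, 272, 36, 21], 0.94)]
soy_mid [([504, 236, 33, 16], 0.87), ([451, 218, 27, 18], 0.54), ([469, 273, 39, 26], 0.49)]
drum_mid [
[... 244 characters left out ...]
array([ 1.17400050e+00,  5.26977849e-02,  1.61290413e+00, -1.76645213e-05,
        1.47600733e+00, -1.18993561e-01]), 'joint_vel': array([-0.00098599, -0.00018112, -0.00153155,  0.00041178, -0.000764  ,
        0.00071932]), 'joint_efforts': array([-1.95876106e-03, -3.93702865e+01, -3.70449686e+01, -2.31432859e-04,
        8.16030933e-04, -9.48179945e-06]), 'tool_pos': array([0.17139325, 0.60101614, 0.23130248]), 'tool_rot': array([ 6.38633768e-06,  1.38454087e-01,  9.90368853e-01, -1.02627562e-05]), 'contact_force': array([ 0.05754041,  0.07789845, -0.41963064]), 'ft_torque': array([ 2.37580651e-02,  6.14902712e-02, -1.23746697e-05]), 'grasp_force': 0.0, 'gripper_width': 1.0014192737767218}
```

View pics/top0.png

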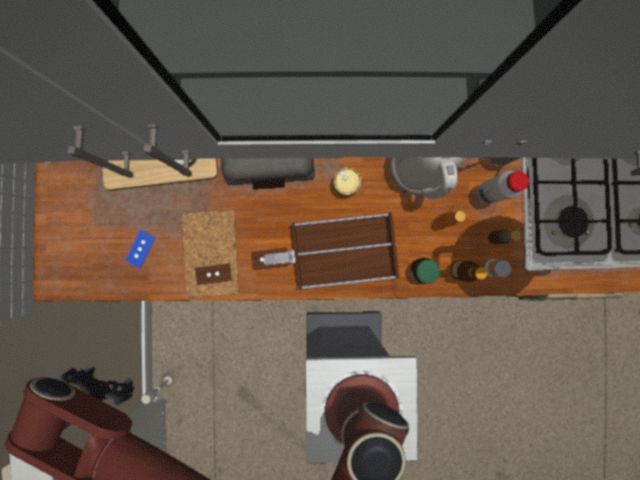

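```bash
python3 - <<'E'
import cv2
a=cv2.imread('pics/scene0.png')[180:390,200:500]; cv2.imwrite('pics/scene_c.png',cv2.resize(a,(800,560),interpolation=3))
E
```

```text
(no output)
```

View pics/scene_c.png

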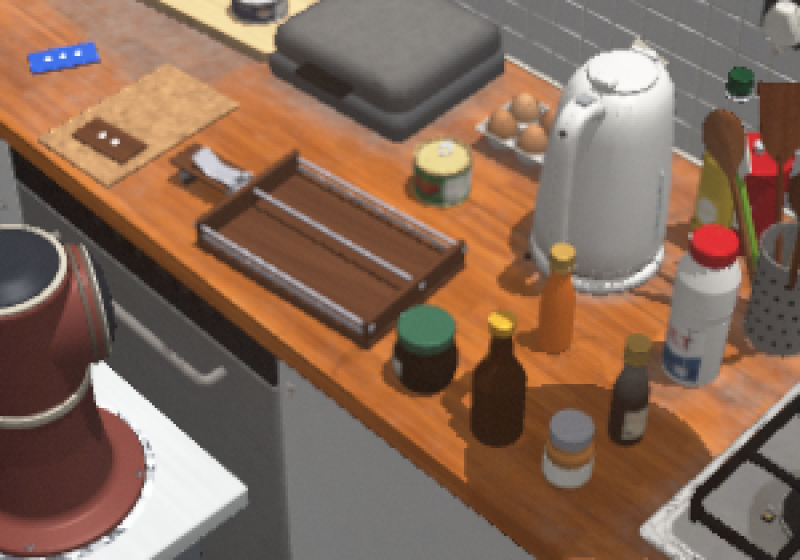

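The top view shows the caddy at (345,250), the clip at (278,258), the mat at (212,253) with the two-pip marker at (213,273), and a blue look-alike at (140,249), which I leave alone. For loading there are the green-lid spread (426,271), vinegar (470,272), mustard (497,269) and dark soy (504,236). The soy-shaped bottle at (455,217) is orange, so it is not meant. Ketchup and drum are absent.

```bash
cat >> h.py <<'E'
from scipy.optimize import least_squares
PROF={'vinegar':[(58,0),(58,117),(28,130),(28,173)],'soy':[(39,0),(39,67),(32,75),(32,145)],'spread':[(74,0),(74,60),(65,66),(65,83)],'mustard':[(52,0),(52,80)],'salt':[(70,0),(70,150),(40,198)],'tin':[(75,0),(75,58)]}
def cylbox(ci,prof,x,y,z0=0):
    a=np.linspace(0,2*np.pi,24); P=np.array([proj(ci,[x+d/2e3*np.cos(t),y+d/2e3*np.sin(t),z0+z/1e3]) for d,z in prof for t in a])
    lo,hi=P.min(0),P.max(0); return np.r_[(lo+hi)/2,hi-lo]
def fitcyl(prof,obs,x0,z0=0):
    f=lambda p:np.concatenate([(cylbox(ci,prof,p[0],p[1],z0)-b)[:2] for ci,b in obs])
    r=least_squares(f,x0); return r.x,r.fun
E
python3 - <<'E'
from h import *
s,t=optics.camera_info('scene'),optics.camera_info('top')
O={'vinegar':([386,322,20,54],[470,272,36,21]),'soy':([438,326,13,43],[504,236,33,16]),'spread':([360,309,24,34],[426,271,27,25]),'mustard':([413,350,18,31],[497,269,27,18]),'salt':([462,294,29,57],[505,188,52,30]),'tin':([366,246,22,24],[346,182,26,34])}
for n,(a,b) in O.items():
    x0=onz(t,b[0],b[1],.05)[:2]; x,f=fitcyl(PROF[n],[(s,a),(t,b)],x0); print(n,x.round(4),f.round(1), fitcyl(PROF[n],[(t,b)],x0)[0].round(4))
im=cv2.imread('pics/top0.png')[200:300,240:400]; cv2.imwrite('pics/cad.png',cv2.resize(im,(800,500),interpolation=cv2.INTER_CUBIC))
for n,(u,v) in dict(blue=(140,249),newm=(213,273),mat=(212,253)).items(): print(n,onz(t,u,v,.009).round(3))
E
```

```text
vinegar [ 0.3956 -0.2905] [ 1.   0.3 -0.9  0.5] [ 0.397  -0.2929]
soy [ 0.4949 -0.3945] [-0.9 -0.5  0.9 -0.3] [ 0.494  -0.3918]
spread [ 0.4022 -0.1778] [ 0.1  2.  -1.1 -0.9] [ 0.3997 -0.1807]
mustard [ 0.4013 -0.3851] [-0.2 -1.1  0.8  0.4] [ 0.4025 -0.3829]
salt [ 0.6244 -0.3859] [ 1.   1.9 -1.6 -0.3] [ 0.6237 -0.3905]
tin [0.6499 0.0378] [-0.4 -1.7  0.9  0.4] [0.651  0.0402]
blue [0.469 0.629 0.009]
newm [0.399 0.418 0.009]
mat [0.456 0.421 0.009]
```

View pics/cad.png

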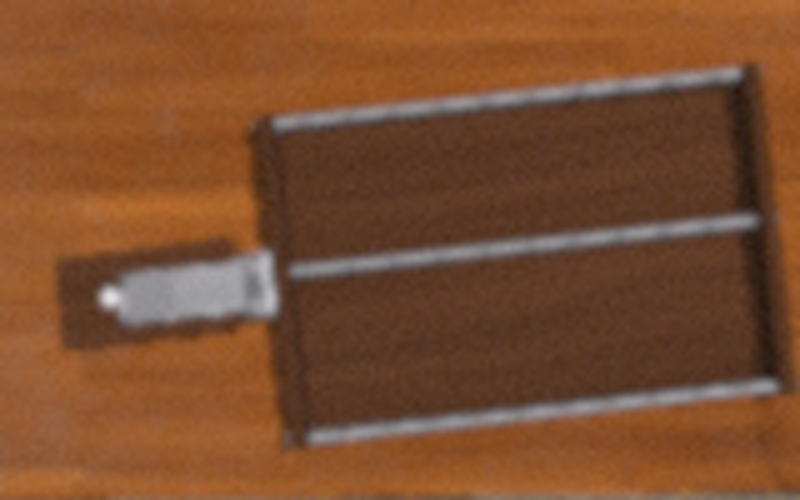

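The crop shows the caddy's end-top corners at (255,118), (285,447), (757,65) and (792,392). The old marker's free end sticks out at (62,258)–(65,348), with the clip over its middle.

```bash
python3 - <<'E'
from h import *
t=optics.camera_info('top')
L=[(255,118),(285,447),(757,65),(792,392)]; M=[(93,141),(-93,141),(93,-141),(-93,-141)]
W=[onz(t,240+(u+.5)/5-.5,200+(v+.5)/5-.5,.046)[:2] for u,v in L]
def f(p):
    c,s=np.cos(p[2]),np.sin(p[2]); return np.concatenate([np.array([p[0]+c*a/1e3-s*b/1e3,p[1]+s*a/1e3+c*b/1e3])-w for (a,b),w in zip(M,W)])
r=least_squares(f,[.45,.03,0]);p=r.x;print('caddy',p.round(4),np.degrees(p[2]),(r.fun*1e3).round(1))
c,s=np.cos(p[2]),np.sin(p[2]); T=lambda a,b:(p[:2]+np.array([c*a-s*b,s*a+c*b])/1e3).round(4)
for q in [(62,258),(65,348)]: print('oldm far corner',onz(t,240+(q[0]+.5)/5-.5,200+(q[1]+.5)/5-.5,.036).round(4), )
for u,v in [(62,258),(65,348)]:
    w=onz(t,240+(u+.5)/5-.5,200+(v+.5)/5-.5,.036)[:2]-p[:2]; print('in caddy',(np.array([[c,s],[-s,c]])@w).round(4))
print('rail slots: back',[T(46.5,y) for y in(-90,-45,0,45,90)],'front',[T(-41.5,y) for y in(-90,-45,0,45,90)])
im=cv2.imread('pics/top0.png')[200:300,120:280]; cv2.imwrite('pics/mat.png',cv2.resize(im,(800,500),interpolation=cv2.INTER_CUBIC))
E
```

```text
caddy [0.4586 0.0478 0.0933] 5.343996861217055 [ 2.4  1.7 -1.7 -0.4  1.5 -0.2 -2.2 -1.1]
oldm far corner [0.4595 0.3033 0.036 ]
oldm far corner [0.4096 0.3018 0.036 ]
in caddy [0.0247 0.2543]
in caddy [-0.0251  0.2575]
rail slots: back [array([ 0.5133, -0.0375]), array([0.5091, 0.0073]), array([0.5049, 0.0521]), array([0.5007, 0.0969]), array([0.4965, 0.1417])] front [array([ 0.4257, -0.0457]), array([ 0.4215, -0.0009]), array([0.4173, 0.0439]), array([0.4131, 0.0887]), array([0.4089, 0.1335])]
```

View pics/mat.png

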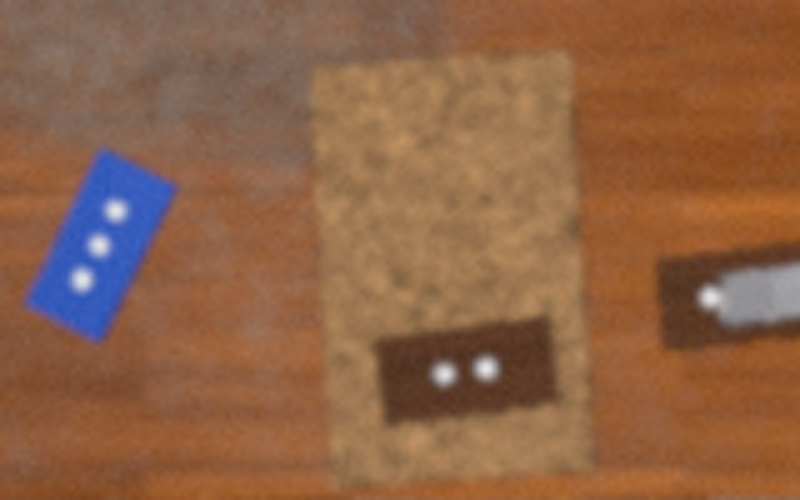

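The mat crop shows the two-pip new marker on the near half at about (467,368), the three-pip blue look-alike at (100,245) to be left, and a free far half. The old marker's free end is at (660,305) under the clip; its pips are mostly hidden, but it is dark wood. I'll write a planner that prints the rows, then go above the old marker.

```bash
cat > plan.py <<'E'
# python3 plan.py x,y,z,yaw ...  (yaw = closing line angle deg, mod 180; use '-' to keep) prints rows from current pose
import sys
from h import *
from scipy.spatial.transform import Rotation as Ro
def plan(wps,start=None):
    st=state(); q=st['tool_rot']; R=Ro.from_quat([q[1],q[2],q[3],q[0]]); p=np.array(st['tool_pos'])
    for w in wps:
        y=R.as_matrix()[:,1]; cur=np.degrees(np.arctan2(y[1],y[0]))
        x_,y_,z_=w[:3]; yaw=cur if w[3] is None else cur+((w[3]-cur+90)%180-90)
        a=np.radians(yaw); Y=np.array([np.cos(a),np.sin(a),0]);Z=np.array([0,0,-1.]);X=np.cross(Y,Z); Rt=Ro.from_matrix(np.c_[X,Y,Z]); pt=np.array([x_,y_,z_])
        tot=(R.inv()*Rt).as_rotvec(); n=max(1,int(np.ceil(max(np.linalg.norm(pt-p)/.2, np.degrees(np.linalg.norm(tot))/38))))
        for i in range(n):
            p2=p+(pt-p)/(n-i); Rk=R*Ro.from_rotvec((R.inv()*Rt).as_rotvec()/(n-i))
            d=R.inv().apply(p2-p)/.8; r=(R.inv()*Rk).as_rotvec()/1.5
            need=int(np.ceil(max(np.linalg.norm(p2-p)/.05,np.degrees(np.linalg.norm(r*1.5))/8.59)+.3))
            print(w[:3] if i==n-1 else '  via', 'yaw%.0f'%yaw, {k:round(float(v),3) for k,v in zip(('dx','dy','dz','rx','ry','rz'),np.r_[d,r]) if abs(v)>.0005},'rows',need)
            p,R=p2,Rk
if __name__=='__main__':
    plan([tuple(None if k=='-' else float(k) for k in a.split(',')) for a in sys.argv[1:]])
E
python3 plan.py .436,.288,.2,5.3; python3 -c "
from h import *
print(optics.camera_info('wrist'))"
```

```text
via yaw5 {'dx': -0.142, 'dy': -0.095, 'dz': 0.013, 'rz': 0.267} rows 4
  via yaw5 {'dx': -0.168, 'dy': -0.032, 'dz': 0.013, 'rz': 0.267} rows 4
(0.436, 0.288, 0.2) yaw5 {'dx': -0.167, 'dy': 0.035, 'dz': 0.013, 'rz': 0.267} rows 4
{'fx': 393.29964481361685, 'fy': 393.29964481361685, 'cx': 318.25895145397413, 'cy': 235.03931024434155, 'k1': -0.06468671501143827, 'R': array([[ 0.27276188,  0.96208062,  0.00135408],
       [ 0.91744074, -0.26052915,  0.3007109 ],
       [ 0.28966091, -0.08078018, -0.95371438]]), 't': array([-0.62470183, -0.03995404,  0.37873669])}
```

```bash
A='x'
python3 -m inch '[{"dx":-0.142,"dy":-0.095,"dz":0.013,"rz":0.267},{"dx":-0.142,"dy":-0.095,"dz":0.013,"rz":0.267},{"dx":-0.142,"dy":-0.095,"dz":0.013,"rz":0.267},{"dx":-0.142,"dy":-0.095,"dz":0.013,"rz":0.267}]' | tail -3
python3 -m inch '[{"dx":-0.168,"dy":-0.032,"dz":0.013,"rz":0.267},{"dx":-0.168,"dy":-0.032,"dz":0.013,"rz":0.267},{"dx":-0.168,"dy":-0.032,"dz":0.013,"rz":0.267},{"dx":-0.168,"dy":-0.032,"dz":0.013,"rz":0.267}]' | tail -3
python3 -m inch '[{"dx":-0.167,"dy":0.035,"dz":0.013,"rz":0.267},{"dx":-0.167,"dy":0.035,"dz":0.013,"rz":0.267},{"dx":-0.167,"dy":0.035,"dz":0.013,"rz":0.267},{"dx":-0.167,"dy":0.035,"dz":0.013,"rz":0.267},{"dx":-0.167,"dy":0.035,"dz":0.013,"rz":0.267}]' | tail -3
python3 - <<'E'
from h import *
ci=optics.camera_info('wrist'); save('wrist','w1.png'); json.dump({k:np.array(v).tolist() for k,v in ci.items()},open('w1.json','w'))
print(state()['tool_pos'])
# predicted pixels of marker/tongue points in caddy frame
p=[.4586,.0478,.0933]; c,s=np.cos(p[2]),np.sin(p[2])
for n,a,b,z in [('far L',25,256,36),('far R',-25,256,36),('lip',0,223,50),('endtop back',93,141,46),('endtop front',-93,141,46)]:
    print(n,np.round(proj(ci,[p[0]+(c*a-s*b)/1e3,p[1]+(s*a+c*b)/1e3,z/1e3])))
E
```

```text
[0.17138855 0.601011   0.23127631]
far L [147. 495.]
far R [126. 466.]
lip [108. 497.]
endtop back [ 97. 554.]
endtop front [ 10. 452.]validation failed for argument at $[0]...
validation failed for argument at $[0]...
validation failed for argument at $[0]...
```

View pics/w1.png

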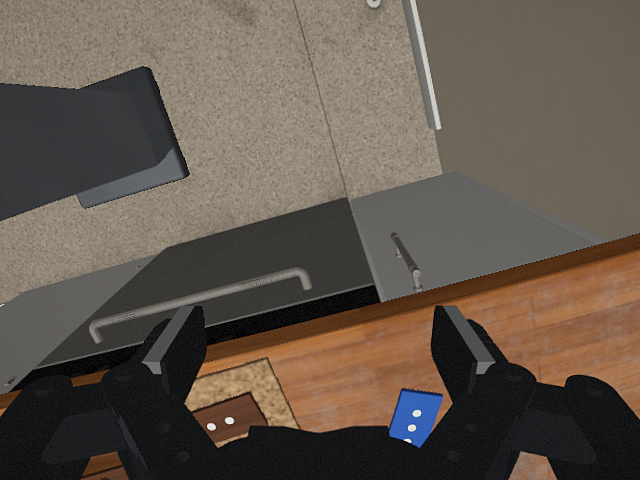

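Nothing has moved: all six keys seem to be required. The picture (still at the start pose) shows the new marker at (225,420) and the blue one at (415,420).

```bash
python3 -m inch '[{"dx":-0.142,"dy":-0.095,"dz":0.013,"rx":0,"ry":0,"rz":0.267},{"dx":-0.142,"dy":-0.095,"dz":0.013,"rx":0,"ry":0,"rz":0.267},{"dx":-0.142,"dy":-0.095,"dz":0.013,"rx":0,"ry":0,"rz":0.267},{"dx":-0.142,"dy":-0.095,"dz":0.013,"rx":0,"ry":0,"rz":0.267}]'
python3 -m inch '[{"dx":-0.168,"dy":-0.032,"dz":0.013,"rx":0,"ry":0,"rz":0.267},{"dx":-0.168,"dy":-0.032,"dz":0.013,"rx":0,"ry":0,"rz":0.267},{"dx":-0.168,"dy":-0.032,"dz":0.013,"rx":0,"ry":0,"rz":0.267},{"dx":-0.168,"dy":-0.032,"dz":0.013,"rx":0,"ry":0,"rz":0.267}]' | tail -3
python3 -m inch '[{"dx":-0.167,"dy":0.035,"dz":0.013,"rx":0,"ry":0,"rz":0.267},{"dx":-0.167,"dy":0.035,"dz":0.013,"rx":0,"ry":0,"rz":0.267},{"dx":-0.167,"dy":0.035,"dz":0.013,"rx":0,"ry":0,"rz":0.267},{"dx":-0.167,"dy":0.035,"dz":0.013,"rx":0,"ry":0,"rz":0.267},{"dx":-0.167,"dy":0.035,"dz":0.013,"rx":0,"ry":0,"rz":0.267}]' | tail -3
python3 - <<'E'
from h import *
ci=optics.camera_info('wrist'); save('wrist','w2.png')
print(state()['tool_pos'])
p=[.4586,.0478,.0933]; c,s=np.cos(p[2]),np.sin(p[2])
for n,a,b,z in [('far L',25,256,36),('far R',-25,256,36),('lip',0,223,50),('endtop back',93,141,46),('endtop front',-93,141,46)]:
    print(n,np.round(proj(ci,[p[0]+(c*a-s*b)/1e3,p[1]+(s*a+c*b)/1e3,z/1e3])))
E
python3 plan.py .436,.288,.2,5.3
```

```text
time: 1.75
tool_pos: [0.262, 0.494, 0.2204]
tool_rot: [0.0, 0.336, 0.942, -0.001]
contact_force: [-0.9, 0.7, -0.4]
gripper_width: 1.001
grasp_force: 0.0
contact_force: [-0.2, 1.2, 0.4]
gripper_width: 1.0
grasp_force: 0.0
contact_force: [0.0, -0.0, 0.0]
gripper_width: 0.998
grasp_force: 0.0
[0.43577901 0.28894186 0.20025313]
far L [350. 193.]
far R [287. 193.]
lip [318. 238.]
endtop back [426. 328.]
endtop front [210. 328.]
(0.436, 0.288, 0.2) yaw5 {'dx': -0.001, 'ry': -0.001, 'rz': 0.001} rows 1
```

View pics/w2.png

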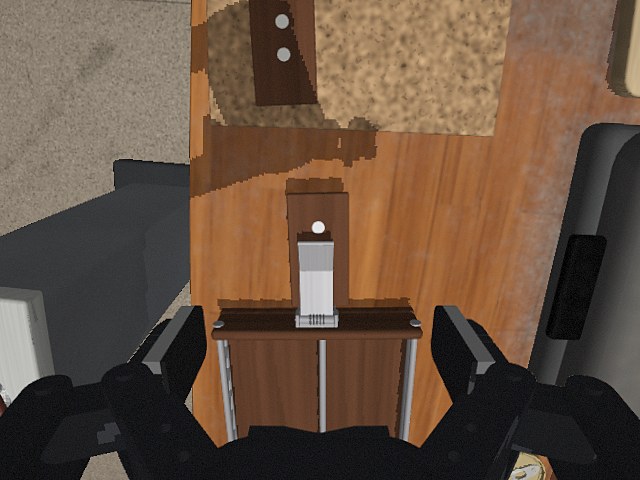

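The picture agrees with the model: the marker's free edge is at (287–349,193) as predicted, and the lip at (316,240). Going down to grip it.

```bash
python3 -m inch '[{"dx":0,"dy":0,"dz":0.23,"rx":0,"ry":0,"rz":0},{"dx":0,"dy":0,"dz":0.23,"rx":0,"ry":0,"rz":0},{"dx":0,"dy":0,"dz":0.23,"rx":0,"ry":0,"rz":0},{"dx":0,"dy":0,"dz":0.23,"rx":0,"ry":0,"rz":0},{"dx":0,"dy":0,"dz":0.23,"rx":0,"ry":0,"rz":0}]' 1
python3 -m inch '[{"dx":0,"dy":0,"dz":0,"rx":0,"ry":0,"rz":0},{"dx":0,"dy":0,"dz":0,"rx":0,"ry":0,"rz":0},{"dx":0,"dy":0,"dz":0,"rx":0,"ry":0,"rz":0},{"dx":0,"dy":0,"dz":0,"rx":0,"ry":0,"rz":0},{"dx":0,"dy":0,"dz":0,"rx":0,"ry":0,"rz":0}]' -1
python3 -m inch '[{"dx":0,"dy":0,"dz":0,"rx":0,"ry":0,"rz":0},{"dx":0,"dy":0,"dz":0,"rx":0,"ry":0,"rz":0},{"dx":0,"dy":0,"dz":0,"rx":0,"ry":0,"rz":0}]' -1
```

```text
time: 3.2
tool_pos: [0.4306, 0.2873, 0.0105]
tool_rot: [-0.002, 0.673, 0.74, -0.005]
contact_force: [-1.0, -0.1, 0.6]
gripper_width: 0.999
grasp_force: 0.0
time: 3.7
tool_pos: [0.4382, 0.2897, 0.0198]
tool_rot: [0.0, 0.674, 0.739, 0.003]
contact_force: [-2.1, 1.2, 5.8]
gripper_width: 0.57
grasp_force: 61.7
time: 4.0
tool_pos: [0.4382, 0.2897, 0.0198]
tool_rot: [0.0, 0.674, 0.739, 0.003]
contact_force: [-2.7, 1.5, 6.2]
gripper_width: 0.562
grasp_force: 61.7
```

```bash
python3 -m inch '[{"dx":0.015,"dy":0,"dz":0,"rx":0,"ry":0,"rz":0},{"dx":0.030,"dy":0,"dz":0,"rx":0,"ry":0,"rz":0},{"dx":0.045,"dy":0,"dz":0,"rx":0,"ry":0,"rz":0},{"dx":0.06,"dy":0,"dz":0,"rx":0,"ry":0,"rz":0},{"dx":0.075,"dy":0,"dz":-0.004,"rx":0,"ry":0,"rz":0}]' -1
python3 -m inch '[{"dx":0.01,"dy":0,"dz":-0.004,"rx":0,"ry":0,"rz":0},{"dx":0.014,"dy":0,"dz":-0.02,"rx":0,"ry":0,"rz":0},{"dx":0.014,"dy":0,"dz":-0.06,"rx":0,"ry":0,"rz":0},{"dx":0.014,"dy":0,"dz":-0.12,"rx":0,"ry":0,"rz":0},{"dx":0.014,"dy":0,"dz":-0.15,"rx":0,"ry":0,"rz":0}]' -1
python3 - <<'E'
from h import *
save('top','top1.png'); im=cv2.imread('pics/top1.png')[190:310,120:320]; cv2.imwrite('pics/top1c.png',cv2.resize(im,(800,480),interpolation=cv2.INTER_CUBIC))
E
```

```text
time: 4.5
tool_pos: [0.4317, 0.3489, 0.0212]
tool_rot: [0.0, 0.674, 0.739, 0.002]
contact_force: [0.2, 0.6, -1.7]
gripper_width: 0.566
grasp_force: 61.7
time: 5.0
tool_pos: [0.4312, 0.3601, 0.1447]
tool_rot: [0.001, 0.674, 0.739, 0.003]
contact_force: [0.3, 1.1, 0.3]
gripper_width: 0.564
grasp_force: 61.9
```

View pics/top1c.png

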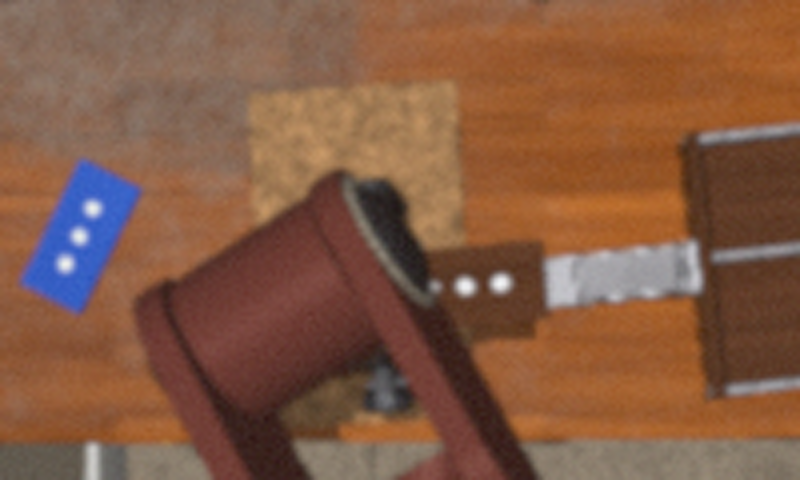

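The clip is empty now and the dark three-pip marker (pips at (433,288), (466,286), (500,283)) hangs in the gripper: it is the right one. Next I carry it to the far half of the mat.

```bash
python3 plan.py .516,.460,.145,3 .516,.460,.02,3
```

```text
(0.516, 0.46, 0.145) yaw3 {'dx': 0.113, 'dy': 0.115, 'dz': 0.006, 'rx': 0.007, 'ry': -0.004, 'rz': 0.026} rows 3
(0.516, 0.46, 0.02) yaw3 {'dz': 0.156} rows 3
```

```bash
python3 -m inch '[{"dx":0.113,"dy":0.115,"dz":0.006,"rx":0,"ry":0,"rz":0.026},{"dx":0.113,"dy":0.115,"dz":0.006,"rx":0,"ry":0,"rz":0.026},{"dx":0.113,"dy":0.115,"dz":0.006,"rx":0,"ry":0,"rz":0.026},{"dx":0.113,"dy":0.115,"dz":0.006,"rx":0,"ry":0,"rz":0.026},{"dx":0.113,"dy":0.115,"dz":0.006,"rx":0,"ry":0,"rz":0.026}]' -1
python3 -m inch '[{"dx":0,"dy":0,"dz":0.05,"rx":0,"ry":0,"rz":0},{"dx":0,"dy":0,"dz":0.1,"rx":0,"ry":0,"rz":0},{"dx":0,"dy":0,"dz":0.14,"rx":0,"ry":0,"rz":0},{"dx":0,"dy":0,"dz":0.156,"rx":0,"ry":0,"rz":0},{"dx":0,"dy":0,"dz":0.156,"rx":0,"ry":0,"rz":0}]' -1
python3 -m inch '[{"dx":0,"dy":0,"dz":0.005,"rx":0,"ry":0,"rz":0},{"dx":0,"dy":0,"dz":0.01,"rx":0,"ry":0,"rz":0},{"dx":0,"dy":0,"dz":0.01,"rx":0,"ry":0,"rz":0}]' -1
```

```text
time: 5.55
tool_pos: [0.5129, 0.4574, 0.1344]
tool_rot: [-0.0, 0.688, 0.726, -0.0]
contact_force: [0.0, 0.0, 0.7]
gripper_width: 0.565
grasp_force: 62.0
time: 6.05
tool_pos: [0.511, 0.4557, 0.0075]
tool_rot: [-0.0, 0.688, 0.725, -0.002]
contact_force: [0.0, 0.6, -0.3]
gripper_width: 0.574
grasp_force: 44.5
time: 6.35
tool_pos: [0.5142, 0.4581, 0.0037]
tool_rot: [0.0, 0.688, 0.725, 0.002]
contact_force: [0.1, -0.7, -0.5]
gripper_width: 0.569
grasp_force: 63.8
```

```bash
for i in 1; do python3 -m inch '[{"dx":0,"dy":0,"dz":0.003,"rx":0,"ry":0,"rz":0},{"dx":0,"dy":0,"dz":0.003,"rx":0,"ry":0,"rz":0}]' -1; done
python3 -m inch '[{"dx":0,"dy":0,"dz":0.003,"rx":0,"ry":0,"rz":0},{"dx":0,"dy":0,"dz":0.003,"rx":0,"ry":0,"rz":0}]' -1
python3 - <<'E'
from h import *
print(optics.camera_info('wrist')['t']); save('wrist','w3.png')
E
```

```text
time: 6.55
tool_pos: [0.5143, 0.4582, 0.0035]
tool_rot: [0.0, 0.688, 0.726, 0.001]
contact_force: [-4.0, -3.1, 12.7]
gripper_width: 0.566
grasp_force: 70.0
time: 6.75
tool_pos: [0.5143, 0.4582, 0.0034]
tool_rot: [0.0, 0.688, 0.726, 0.0]
contact_force: [-9.3, -8.3, 23.2]
gripper_width: 0.565
grasp_force: 76.2
[-0.53851752  0.43882084  0.28996464]
```

View pics/w3.png

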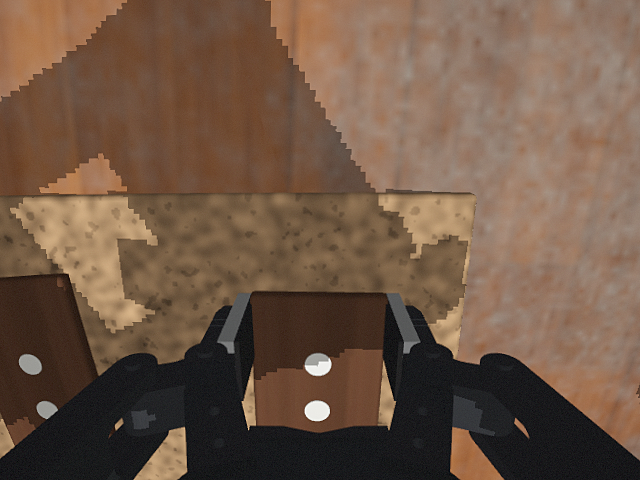

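The marker lies over the far half of the mat, between the fingers at (318,360), and the tips just touch the cork. I ease off, release and rise.

```bash
python3 -m inch '[{"dx":0,"dy":0,"dz":-0.004,"rx":0,"ry":0,"rz":0},{"dx":0,"dy":0,"dz":-0.004,"rx":0,"ry":0,"rz":0}]' -1
python3 -m inch '[{"dx":0,"dy":0,"dz":0,"rx":0,"ry":0,"rz":0},{"dx":0,"dy":0,"dz":0,"rx":0,"ry":0,"rz":0},{"dx":0,"dy":0,"dz":0,"rx":0,"ry":0,"rz":0},{"dx":0,"dy":0,"dz":0,"rx":0,"ry":0,"rz":0},{"dx":0,"dy":0,"dz":-0.02,"rx":0,"ry":0,"rz":0}]' 1
python3 -m inch '[{"dx":0,"dy":0,"dz":-0.06,"rx":0,"ry":0,"rz":0},{"dx":0,"dy":0,"dz":-0.12,"rx":0,"ry":0,"rz":0},{"dx":0,"dy":0,"dz":-0.18,"rx":0,"ry":0,"rz":0},{"dx":0,"dy":0,"dz":-0.24,"rx":0,"ry":0,"rz":0},{"dx":0,"dy":0,"dz":-0.3,"rx":0,"ry":0,"rz":0}]' 1
python3 - <<'E'
from h import *
ci=optics.camera_info('wrist'); save('wrist','w4.png')
for n in('old_marker_mid','cork_mat'):
  for b in nets.outline_of('wrist',n):
    m=b['pixels'].astype(np.uint8); r=cv2.minAreaRect(cv2.findNonZero(m)) if m.any() else None
    print(n,round(b['confidence'],2),np.round(b['bbox']),r, onz(ci,*r[0],.012).round(3) if r else '')
E
python3 plan.py .396,-.291,.30,90
```

```text
time: 7.0
tool_pos: [0.5144, 0.4583, 0.0035]
tool_rot: [0.0, 0.688, 0.725, 0.002]
contact_force: [-1.5, -1.4, 10.0]
gripper_width: 0.563
grasp_force: 69.1
time: 7.5
tool_pos: [0.511, 0.4558, 0.0132]
tool_rot: [-0.001, 0.688, 0.725, -0.003]
contact_force: [-0.1, 0.4, 0.5]
gripper_width: 0.999
grasp_force: 0.0
time: 8.0
tool_pos: [0.5128, 0.4572, 0.2596]
tool_rot: [0.0, 0.688, 0.725, 0.001]
contact_force: [0.2, 0.8, 0.3]
gripper_width: 1.0
grasp_force: 0.0
old_marker_mid 0.93 [320. 224.  55.  97.] ((318.7359619140625, 223.0258331298828), (51.0212287902832, 95.4850845336914), 2.0095536708831787) [0.516 0.424 0.012]
old_marker_mid 0.9 [282.  27. 116.  53.] ((282.0, 25.999996185302734), (113.99998474121094, 51.99999237060547), 0.0) [0.472 0.608 0.012]
cork_mat 0.66 [261. 211. 238. 137.] ((260.01947021484375, 210.8373260498047), (138.47019958496094, 237.0667724609375), 89.52254486083984) [0.455 0.434 0.012]
  via yaw90 {'dx': -0.232, 'dy': -0.049, 'dz': -0.013, 'rx': 0.002, 'rz': -0.253} rows 5
  via yaw90 {'dx': -0.197, 'dy': -0.132, 'dz': -0.013, 'rx': 0.002, 'rz': -0.253} rows 5
  via yaw90 {'dx': -0.134, 'dy': -0.196, 'dz': -0.013, 'rx': 0.002, 'rz': -0.253} rows 5
(0.396, -0.291, 0.3) yaw90 {'dx': -0.052, 'dy': -0.231, 'dz': -0.012, 'rx': 0.002, 'rz': -0.253} rows 5
```

The old marker lies at (0.516, 0.424), wholly on the far half of the mat. Now the tall bottles, vinegar first.

```bash
python3 plan.py .46,.10,.28,-40 .396,-.291,.28,-84.7
```

```text
via yaw-40 {'dx': -0.222, 'dy': -0.046, 'dz': -0.012, 'rx': 0.002, 'ry': -0.003, 'rz': 0.25} rows 4
(0.46, 0.1, 0.28) yaw-40 {'dx': -0.224, 'dy': 0.039, 'dz': -0.011, 'rx': 0.002, 'ry': -0.003, 'rz': 0.25} rows 4
  via yaw-85 {'dx': -0.213, 'dy': 0.126, 'rz': 0.26} rows 5
(0.396, -0.291, 0.28) yaw-85 {'dx': -0.149, 'dy': 0.198, 'rz': 0.26} rows 5
```

```bash
python3 -m inch '[{"dx":-0.222,"dy":-0.046,"dz":-0.012,"rx":0,"ry":0,"rz":0.25},{"dx":-0.222,"dy":-0.046,"dz":-0.012,"rx":0,"ry":0,"rz":0.25},{"dx":-0.222,"dy":-0.046,"dz":-0.012,"rx":0,"ry":0,"rz":0.25},{"dx":-0.222,"dy":-0.046,"dz":-0.012,"rx":0,"ry":0,"rz":0.25},{"dx":-0.222,"dy":-0.046,"dz":-0.012,"rx":0,"ry":0,"rz":0.25}]' 1 | head -2
python3 -m inch '[{"dx":-0.224,"dy":0.039,"dz":-0.011,"rx":0,"ry":0,"rz":0.25},{"dx":-0.224,"dy":0.039,"dz":-0.011,"rx":0,"ry":0,"rz":0.25},{"dx":-0.224,"dy":0.039,"dz":-0.011,"rx":0,"ry":0,"rz":0.25},{"dx":-0.224,"dy":0.039,"dz":-0.011,"rx":0,"ry":0,"rz":0.25},{"dx":-0.224,"dy":0.039,"dz":-0.011,"rx":0,"ry":0,"rz":0.25}]' 1 | head -2
python3 -m inch '[{"dx":-0.213,"dy":0.126,"dz":0,"rx":0,"ry":0,"rz":0.26},{"dx":-0.213,"dy":0.126,"dz":0,"rx":0,"ry":0,"rz":0.26},{"dx":-0.213,"dy":0.126,"dz":0,"rx":0,"ry":0,"rz":0.26},{"dx":-0.213,"dy":0.126,"dz":0,"rx":0,"ry":0,"rz":0.26},{"dx":-0.213,"dy":0.126,"dz":0,"rx":0,"ry":0,"rz":0.26}]' 1 | head -2
python3 -m inch '[{"dx":-0.1,"dy":0.13,"dz":0,"rx":0,"ry":0,"rz":0.26},{"dx":-0.1,"dy":0.13,"dz":0,"rx":0,"ry":0,"rz":0.26},{"dx":-0.1,"dy":0.13,"dz":0,"rx":0,"ry":0,"rz":0.26},{"dx":-0.1,"dy":0.13,"dz":0,"rx":0,"ry":0,"rz":0.26},{"dx":-0.1,"dy":0.13,"dz":0,"rx":0,"ry":0,"rz":0.26}]' 1 | head -2
python3 - <<'E'
from h import *
ci=optics.camera_info('wrist'); save('wrist','w5.png')
for n in('vinegar','soy','mustard','spread','salt_bottle'):
  for b in nets.boxes_of('wrist',n if 'salt' in n else n+'_mid'):
    print(n,round(b['confidence'],2),np.round(b['bbox']))
G={'vinegar':(.396,-.291),'soy':(.495,-.394),'mustard':(.402,-.384),'spread':(.401,-.179)}
for n,g in G.items(): print(n,cylbox(ci,PROF[n],*g).round())
E
python3 plan.py .396,-.291,.28,-84.7
```

```text
time: 8.65
tool_pos: [0.4848, 0.2748, 0.265]
time: 9.15
tool_pos: [0.4579, 0.0958, 0.274]
time: 9.65
tool_pos: [0.4255, -0.1008, 0.2737]
time: 10.15
tool_pos: [0.4042, -0.2255, 0.2737]
vinegar 0.58 [392. 223.  78. 100.]
soy 0.86 [531. 121. 123.  49.]
soy 0.62 [366.  38.  61.  72.]
mustard 0.96 [482. 211.  79.  63.]
spread 0.83 [267. 198.  83.  86.]
spread 0.31 [533. 121. 124.  50.]
salt_bottle 0.88 [508.   7.  55.  14.]
vinegar [393. 224.  85. 102.]
soy [535. 119. 127.  49.]
mustard [481. 215.  82.  71.]
spread [268. 194.  82.  88.]
(0.396, -0.291, 0.28) yaw-85 {'dx': -0.018, 'dy': 0.081, 'dz': -0.007, 'rz': 0.002} rows 2
```

View pics/w5.png

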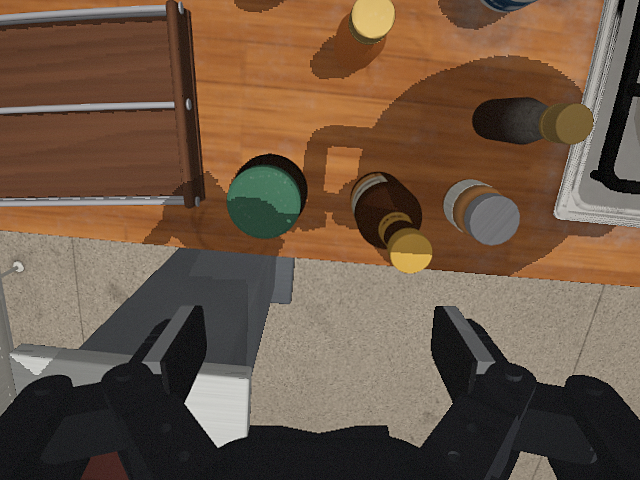

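The fits agree with the boxes to within a few pixels. Vinegar is at (395,225), the dark soy at (531,121), and the orange one at (368,38) is not meant. Grasping the vinegar by its neck.

```bash
python3 -m inch '[{"dx":-0.018,"dy":0.081,"dz":-0.007,"rx":0,"ry":0,"rz":0.002},{"dx":-0.018,"dy":0.081,"dz":-0.007,"rx":0,"ry":0,"rz":0.002},{"dx":-0.018,"dy":0.081,"dz":-0.007,"rx":0,"ry":0,"rz":0.002},{"dx":-0.018,"dy":0.081,"dz":-0.007,"rx":0,"ry":0,"rz":0.002}]' 1 | head -3
python3 -m inch '[{"dx":0,"dy":0,"dz":0.05,"rx":0,"ry":0,"rz":0},{"dx":0,"dy":0,"dz":0.10,"rx":0,"ry":0,"rz":0},{"dx":0,"dy":0,"dz":0.15,"rx":0,"ry":0,"rz":0},{"dx":0,"dy":0,"dz":0.185,"rx":0,"ry":0,"rz":0},{"dx":0,"dy":0,"dz":0.185,"rx":0,"ry":0,"rz":0}]' 1
python3 -m inch '[{"dx":0,"dy":0,"dz":0,"rx":0,"ry":0,"rz":0},{"dx":0,"dy":0,"dz":0,"rx":0,"ry":0,"rz":0},{"dx":0,"dy":0,"dz":0,"rx":0,"ry":0,"rz":0},{"dx":0,"dy":0,"dz":0,"rx":0,"ry":0,"rz":0},{"dx":0,"dy":0,"dz":0,"rx":0,"ry":0,"rz":0}]' -1
python3 -m inch '[{"dx":0,"dy":0,"dz":0,"rx":0,"ry":0,"rz":0},{"dx":0,"dy":0,"dz":0,"rx":0,"ry":0,"rz":0},{"dx":0,"dy":0,"dz":0,"rx":0,"ry":0,"rz":0}]' -1
python3 -m inch '[{"dx":0,"dy":0,"dz":-0.03,"rx":0,"ry":0,"rz":0},{"dx":0,"dy":0,"dz":-0.07,"rx":0,"ry":0,"rz":0},{"dx":0,"dy":0,"dz":-0.1,"rx":0,"ry":0,"rz":0},{"dx":0,"dy":0,"dz":-0.1,"rx":0,"ry":0,"rz":0}]' -1
python3 - <<'E'
from h import *
p=[.4586,.0478,.0933]; c,s=np.cos(p[2]),np.sin(p[2])
T=lambda a,b:(p[0]+(c*a-s*b)/1e3,p[1]+(s*a+c*b)/1e3)
print('vin',T(46.5,75),'soy',T(46.5,-15),'spread',T(-41.5,-70),'mustard',T(-41.5,25))
E
python3 plan.py .499,.127,.22,-84.7
```

```text
time: 10.85
tool_pos: [0.3954, -0.2918, 0.2799]
tool_rot: [-0.0, 0.999, 0.045, -0.0]
time: 11.35
tool_pos: [0.393, -0.2885, 0.127]
tool_rot: [-0.004, 0.999, 0.046, -0.003]
contact_force: [-0.2, 0.6, 0.8]
gripper_width: 1.005
grasp_force: 0.0
time: 11.85
tool_pos: [0.3963, -0.2929, 0.1341]
tool_rot: [0.001, 0.999, 0.045, 0.001]
contact_force: [-0.4, 1.0, 6.0]
gripper_width: 0.311
grasp_force: 58.4
time: 12.15
tool_pos: [0.3963, -0.2929, 0.1341]
tool_rot: [0.001, 0.999, 0.045, 0.001]
contact_force: [0.6, 2.2, 6.6]
gripper_width: 0.318
grasp_force: 58.4
time: 12.55
tool_pos: [0.3967, -0.2938, 0.2157]
tool_rot: [0.003, 0.999, 0.045, 0.002]
contact_force: [0.9, -0.6, -2.2]
gripper_width: 0.313
grasp_force: 59.6
vin (np.float64(0.49791040573942413), np.float64(0.12680596180416925)) soy (np.float64(0.5062952285471336), np.float64(0.03719739777994603)) spread (np.float64(0.42380202432816), np.float64(-0.025761884757950777)) mustard (np.float64(0.4149513780311333), np.float64(0.06882493282317374))
  via yaw-85 {'dx': 0.058, 'dy': -0.171, 'dz': -0.002, 'rx': 0.001, 'ry': -0.001, 'rz': -0.001} rows 4
  via yaw-85 {'dx': 0.058, 'dy': -0.171, 'dz': -0.002, 'rx': 0.001, 'ry': -0.001, 'rz': -0.001} rows 4
(0.499, 0.127, 0.22) yaw-85 {'dx': 0.059, 'dy': -0.171, 'dz': -0.002, 'rx': 0.001, 'ry': -0.001, 'rz': -0.001} rows 4
```

```bash
python3 -m inch '[{"dx":0,"dy":0,"dz":-0.04,"rx":0,"ry":0,"rz":0},{"dx":0,"dy":0,"dz":-0.075,"rx":0,"ry":0,"rz":0},{"dx":0,"dy":0,"dz":-0.075,"rx":0,"ry":0,"rz":0}]' -1 | head -2
python3 -m inch '[{"dx":0.02,"dy":-0.06,"dz":0,"rx":0,"ry":0,"rz":0},{"dx":0.037,"dy":-0.11,"dz":0,"rx":0,"ry":0,"rz":0},{"dx":0.058,"dy":-0.171,"dz":0,"rx":0,"ry":0,"rz":0},{"dx":0.058,"dy":-0.171,"dz":0,"rx":0,"ry":0,"rz":0}]' -1 |head -2
python3 -m inch '[{"dx":0.02,"dy":-0.06,"dz":0,"rx":0,"ry":0,"rz":0},{"dx":0.037,"dy":-0.11,"dz":0,"rx":0,"ry":0,"rz":0},{"dx":0.058,"dy":-0.171,"dz":0,"rx":0,"ry":0,"rz":0},{"dx":0.058,"dy":-0.171,"dz":0,"rx":0,"ry":0,"rz":0}]' -1 |head -2
python3 -m inch '[{"dx":0.02,"dy":-0.06,"dz":0,"rx":0,"ry":0,"rz":0},{"dx":0.037,"dy":-0.11,"dz":0,"rx":0,"ry":0,"rz":0},{"dx":0.058,"dy":-0.16,"dz":0,"rx":0,"ry":0,"rz":0},{"dx":0.059,"dy":-0.171,"dz":0,"rx":0,"ry":0,"rz":0},{"dx":0.059,"dy":-0.171,"dz":0,"rx":0,"ry":0,"rz":0}]' -1
python3 plan.py .498,.127,.18,-84.7 .498,.127,.146,-84.7
```

```text
time: 12.85
tool_pos: [0.3964, -0.2934, 0.2745]
time: 13.25
tool_pos: [0.4293, -0.1467, 0.2684]
time: 13.65
tool_pos: [0.4629, -0.0068, 0.2689]
time: 14.15
tool_pos: [0.4969, 0.1293, 0.2692]
tool_rot: [0.0, 0.999, 0.046, -0.002]
contact_force: [-0.3, -1.3, -3.8]
gripper_width: 0.312
grasp_force: 62.4
(0.498, 0.127, 0.18) yaw-85 {'dx': 0.002, 'dy': 0.003, 'dz': 0.112, 'ry': 0.003} rows 3
(0.498, 0.127, 0.146) yaw-85 {'dz': 0.043} rows 1
```

```bash
python3 -m inch '[{"dx":0.001,"dy":0.002,"dz":0.04,"rx":0,"ry":0,"rz":0},{"dx":0.001,"dy":0.002,"dz":0.08,"rx":0,"ry":0,"rz":0},{"dx":0.001,"dy":0.002,"dz":0.112,"rx":0,"ry":0,"rz":0},{"dx":0.001,"dy":0.002,"dz":0.112,"rx":0,"ry":0,"rz":0},{"dx":0.001,"dy":0.002,"dz":0.112,"rx":0,"ry":0,"rz":0}]' -1
python3 -m inch '[{"dx":0,"dy":0,"dz":0.015,"rx":0,"ry":0,"rz":0},{"dx":0,"dy":0,"dz":0.03,"rx":0,"ry":0,"rz":0},{"dx":0,"dy":0,"dz":0.042,"rx":0,"ry":0,"rz":0},{"dx":0,"dy":0,"dz":0.042,"rx":0,"ry":0,"rz":0},{"dx":0,"dy":0,"dz":0.042,"rx":0,"ry":0,"rz":0}]' -1
python3 -m inch '[{"dx":0,"dy":0,"dz":0.002,"rx":0,"ry":0,"rz":0},{"dx":0,"dy":0,"dz":0.003,"rx":0,"ry":0,"rz":0},{"dx":0,"dy":0,"dz":0.003,"rx":0,"ry":0,"rz":0}]' -1
```

```text
time: 14.65
tool_pos: [0.4982, 0.1261, 0.1818]
tool_rot: [0.0, 0.999, 0.044, -0.001]
contact_force: [0.7, 0.6, -3.4]
gripper_width: 0.313
grasp_force: 62.3
time: 15.15
tool_pos: [0.4985, 0.1276, 0.1485]
tool_rot: [0.0, 0.999, 0.045, -0.0]
contact_force: [-0.3, -0.3, -3.1]
gripper_width: 0.309
grasp_force: 62.4
time: 15.45
tool_pos: [0.4989, 0.1276, 0.1467]
tool_rot: [-0.0, 0.999, 0.045, 0.0]
contact_force: [0.7, -0.7, -3.4]
gripper_width: 0.31
grasp_force: 62.4
```

```bash
python3 -m inch '[{"dx":0,"dy":0,"dz":0.003,"rx":0,"ry":0,"rz":0},{"dx":0,"dy":0,"dz":0.003,"rx":0,"ry":0,"rz":0}]' -1 | grep -E "pos|force"
python3 -m inch '[{"dx":0,"dy":0,"dz":0.003,"rx":0,"ry":0,"rz":0},{"dx":0,"dy":0,"dz":0.003,"rx":0,"ry":0,"rz":0}]' -1 | grep -E "pos|force"
```

```text
tool_pos: [0.499, 0.1276, 0.1443]
contact_force: [0.1, 0.7, -3.2]
grasp_force: 62.6
tool_pos: [0.5005, 0.1276, 0.1443]
contact_force: [-1.4, -0.4, 4.9]
grasp_force: 62.9
```

Seated at the predicted height. Release, rise, and plan the soy.

```bash
python3 -m inch '[{"dx":0,"dy":0,"dz":0,"rx":0,"ry":0,"rz":0},{"dx":0,"dy":0,"dz":0,"rx":0,"ry":0,"rz":0},{"dx":0,"dy":0,"dz":0,"rx":0,"ry":0,"rz":0},{"dx":0,"dy":0,"dz":0,"rx":0,"ry":0,"rz":0},{"dx":0,"dy":0,"dz":0,"rx":0,"ry":0,"rz":0}]' 1
python3 -m inch '[{"dx":0,"dy":0,"dz":-0.05,"rx":0,"ry":0,"rz":0},{"dx":0,"dy":0,"dz":-0.1,"rx":0,"ry":0,"rz":0},{"dx":0,"dy":0,"dz":-0.14,"rx":0,"ry":0,"rz":0},{"dx":0,"dy":0,"dz":-0.14,"rx":0,"ry":0,"rz":0},{"dx":0,"dy":0,"dz":-0.14,"rx":0,"ry":0,"rz":0}]' 1
python3 plan.py .495,-.393,.24,-84.7 .495,-.393,.094,-84.7
```

```text
time: 16.35
tool_pos: [0.4986, 0.1275, 0.1415]
tool_rot: [-0.0, 0.999, 0.045, -0.0]
contact_force: [-0.1, 0.2, 0.3]
gripper_width: 0.996
grasp_force: 0.0
time: 16.85
tool_pos: [0.4992, 0.1276, 0.2546]
tool_rot: [-0.0, 0.999, 0.045, 0.001]
contact_force: [-0.0, 0.2, -0.3]
gripper_width: 1.001
grasp_force: 0.0
  via yaw-85 {'dx': -0.021, 'dy': 0.216, 'dz': 0.006} rows 4
  via yaw-85 {'dx': -0.021, 'dy': 0.216, 'dz': 0.006} rows 4
(0.495, -0.393, 0.24) yaw-85 {'dx': -0.022, 'dy': 0.216, 'dz': 0.006} rows 4
(0.495, -0.393, 0.094) yaw-85 {'dz': 0.183} rows 4
```

```bash
python3 -m inch '[{"dx":-0.021,"dy":0.216,"dz":0.006,"rx":0,"ry":0,"rz":0},{"dx":-0.021,"dy":0.216,"dz":0.006,"rx":0,"ry":0,"rz":0},{"dx":-0.021,"dy":0.216,"dz":0.006,"rx":0,"ry":0,"rz":0},{"dx":-0.021,"dy":0.216,"dz":0.006,"rx":0,"ry":0,"rz":0}]' 1 | head -2
python3 -m inch '[{"dx":-0.021,"dy":0.216,"dz":0.006,"rx":0,"ry":0,"rz":0},{"dx":-0.021,"dy":0.216,"dz":0.006,"rx":0,"ry":0,"rz":0},{"dx":-0.021,"dy":0.216,"dz":0.006,"rx":0,"ry":0,"rz":0},{"dx":-0.021,"dy":0.216,"dz":0.006,"rx":0,"ry":0,"rz":0}]' 1 | head -2
python3 -m inch '[{"dx":-0.022,"dy":0.15,"dz":0.006,"rx":0,"ry":0,"rz":0},{"dx":-0.022,"dy":0.15,"dz":0.006,"rx":0,"ry":0,"rz":0},{"dx":-0.022,"dy":0.15,"dz":0.006,"rx":0,"ry":0,"rz":0},{"dx":-0.022,"dy":0.15,"dz":0.006,"rx":0,"ry":0,"rz":0}]' 1 | head -2
python3 - <<'E'
from h import *
ci=optics.camera_info('wrist'); im=save('wrist','w6.png')
ob={}
for n in('soy','mustard','spread'):
  B=nets.boxes_of('wrist',n+'_mid')
  for b in B: print(n,round(b['confidence'],2),np.round(b['bbox']))
G={'soy':(.495,-.394),'mustard':(.402,-.384)}
for n,g in G.items(): 
    print(n,cylbox(ci,PROF[n],*g).round())
    for b in nets.boxes_of('wrist',n+'_mid')[:2]: print(fitcyl(PROF[n],[(ci,b['bbox'])],g)[0].round(4))
cv2.imwrite('pics/w6c.png',im[0:300,200:600,::-1].repeat(2,0).repeat(2,1))
E
python3 plan.py .495,-.393,.24,-84.7 .495,-.393,.094,-84.7
```

```text
time: 17.25
tool_pos: [0.4962, -0.0489, 0.2464]
time: 17.65
tool_pos: [0.4949, -0.2226, 0.2413]
time: 18.05
tool_pos: [0.4884, -0.3425, 0.2366]
soy 0.96 [191. 134. 102.  59.]
soy 0.62 [386. 220.  71.  82.]
soy 0.58 [358. 296.  63.  82.]
mustard 0.93 [357. 295.  57.  81.]
mustard 0.35 [133. 283. 106.  97.]
spread 0.81 [135. 282. 106.  94.]
soy [389. 215.  74.  89.]
[ 0.5433 -0.248 ]
[ 0.4911 -0.3924]
mustard [357. 298.  62.  87.]
[ 0.4048 -0.3838]
[ 0.3973 -0.1767]
(0.495, -0.393, 0.24) yaw-85 {'dy': 0.067, 'dz': -0.001} rows 2
(0.495, -0.393, 0.094) yaw-85 {'dz': 0.183} rows 4
```

View pics/w6c.png

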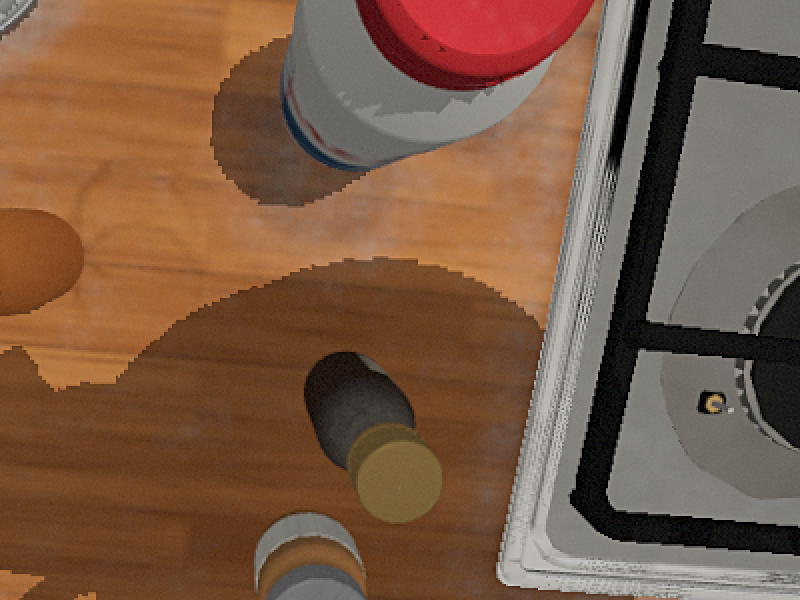

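Dark soy confirmed at crop (372,430), i.e. full (386,215); the orange body at the crop's left edge is not meant; salt at crop (380,60) is well clear. Grasping the soy.

```bash
python3 -m inch '[{"dx":-0.001,"dy":0.067,"dz":0,"rx":0,"ry":0,"rz":0},{"dx":-0.001,"dy":0.067,"dz":0,"rx":0,"ry":0,"rz":0},{"dx":-0.001,"dy":0.067,"dz":0,"rx":0,"ry":0,"rz":0},{"dx":-0.001,"dy":0.067,"dz":0,"rx":0,"ry":0,"rz":0}]' 1 | head -3
python3 -m inch '[{"dx":0,"dy":0,"dz":0.05,"rx":0,"ry":0,"rz":0},{"dx":0,"dy":0,"dz":0.10,"rx":0,"ry":0,"rz":0},{"dx":0,"dy":0,"dz":0.15,"rx":0,"ry":0,"rz":0},{"dx":0,"dy":0,"dz":0.18,"rx":0,"ry":0,"rz":0},{"dx":0,"dy":0,"dz":0.18,"rx":0,"ry":0,"rz":0}]' 1 | head -2
python3 -m inch '[{"dx":0,"dy":0,"dz":0,"rx":0,"ry":0,"rz":0},{"dx":0,"dy":0,"dz":0,"rx":0,"ry":0,"rz":0},{"dx":0,"dy":0,"dz":0,"rx":0,"ry":0,"rz":0},{"dx":0,"dy":0,"dz":0,"rx":0,"ry":0,"rz":0},{"dx":0,"dy":0,"dz":0,"rx":0,"ry":0,"rz":0}]' -1
python3 -m inch '[{"dx":0,"dy":0,"dz":0,"rx":0,"ry":0,"rz":0},{"dx":0,"dy":0,"dz":0,"rx":0,"ry":0,"rz":0},{"dx":0,"dy":0,"dz":0,"rx":0,"ry":0,"rz":0}]' -1
python3 -m inch '[{"dx":0,"dy":0,"dz":-0.05,"rx":0,"ry":0,"rz":0},{"dx":0,"dy":0,"dz":-0.1,"rx":0,"ry":0,"rz":0},{"dx":0,"dy":0,"dz":-0.15,"rx":0,"ry":0,"rz":0},{"dx":0,"dy":0,"dz":-0.15,"rx":0,"ry":0,"rz":0}]' -1
python3 plan.py .506,.037,.215,-84.7 .506,.037,.115,-84.7
```

```text
time: 18.75
tool_pos: [0.494, -0.3932, 0.2395]
tool_rot: [-0.0, 0.999, 0.046, 0.0]
time: 19.25
tool_pos: [0.4916, -0.3905, 0.0905]
time: 19.75
tool_pos: [0.4948, -0.3946, 0.0977]
tool_rot: [0.001, 0.999, 0.045, 0.001]
contact_force: [-0.3, 2.1, 6.4]
gripper_width: 0.36
grasp_force: 58.9
time: 20.05
tool_pos: [0.4948, -0.3946, 0.0977]
tool_rot: [0.001, 0.999, 0.045, 0.001]
contact_force: [-0.4, 2.7, 5.8]
gripper_width: 0.363
grasp_force: 58.9
time: 20.45
tool_pos: [0.4965, -0.397, 0.224]
tool_rot: [0.005, 0.999, 0.045, 0.005]
contact_force: [0.8, -0.5, -0.9]
gripper_width: 0.362
grasp_force: 60.1
  via yaw-85 {'dx': 0.02, 'dy': -0.18, 'dz': 0.002, 'rx': 0.002, 'ry': -0.002} rows 4
  via yaw-85 {'dx': 0.02, 'dy': -0.18, 'dz': 0.003, 'rx': 0.002, 'ry': -0.002} rows 4
(0.506, 0.037, 0.215) yaw-85 {'dx': 0.021, 'dy': -0.18, 'dz': 0.003, 'rx': 0.002, 'ry': -0.002} rows 4
(0.506, 0.037, 0.115) yaw-85 {'dz': 0.125} rows 3
```

```bash
python3 -m inch '[{"dx":0,"dy":0,"dz":-0.03,"rx":0,"ry":0,"rz":0},{"dx":0,"dy":0,"dz":-0.055,"rx":0,"ry":0,"rz":0},{"dx":0,"dy":0,"dz":-0.055,"rx":0,"ry":0,"rz":0}]' -1 | head -2
python3 -m inch '[{"dx":0.008,"dy":-0.06,"dz":0,"rx":0,"ry":0,"rz":0},{"dx":0.012,"dy":-0.11,"dz":0,"rx":0,"ry":0,"rz":0},{"dx":0.02,"dy":-0.17,"dz":0,"rx":0,"ry":0,"rz":0},{"dx":0.02,"dy":-0.18,"dz":0,"rx":0,"ry":0,"rz":0}]' -1 |head -2
python3 -m inch '[{"dx":0.008,"dy":-0.06,"dz":0,"rx":0,"ry":0,"rz":0},{"dx":0.012,"dy":-0.11,"dz":0,"rx":0,"ry":0,"rz":0},{"dx":0.02,"dy":-0.17,"dz":0,"rx":0,"ry":0,"rz":0},{"dx":0.02,"dy":-0.18,"dz":0,"rx":0,"ry":0,"rz":0}]' -1 |head -2
python3 -m inch '[{"dx":0.008,"dy":-0.06,"dz":0,"rx":0,"ry":0,"rz":0},{"dx":0.015,"dy":-0.10,"dz":0,"rx":0,"ry":0,"rz":0},{"dx":0.021,"dy":-0.146,"dz":0,"rx":0,"ry":0,"rz":0},{"dx":0.021,"dy":-0.146,"dz":0,"rx":0,"ry":0,"rz":0},{"dx":0.021,"dy":-0.146,"dz":0,"rx":0,"ry":0,"rz":0}]' -1
python3 plan.py .5085,.012,.13,-84.7 .5085,.012,.109,-84.7
```

```text
time: 20.75
tool_pos: [0.4947, -0.3952, 0.2621]
time: 21.15
tool_pos: [0.4962, -0.2451, 0.2569]
time: 21.55
tool_pos: [0.4991, -0.1008, 0.2575]
time: 22.05
tool_pos: [0.5056, 0.0131, 0.258]
tool_rot: [0.0, 0.999, 0.046, -0.001]
contact_force: [0.4, -0.3, -1.4]
gripper_width: 0.356
grasp_force: 61.7
(0.5085, 0.012, 0.13) yaw-85 {'dx': 0.004, 'dy': 0.002, 'dz': 0.16, 'ry': 0.001, 'rz': -0.001} rows 3
(0.5085, 0.012, 0.109) yaw-85 {'dz': 0.026} rows 1
```

```bash
python3 -m inch '[{"dx":0.003,"dy":0.001,"dz":0.05,"rx":0,"ry":0,"rz":0},{"dx":0.003,"dy":0.001,"dz":0.10,"rx":0,"ry":0,"rz":0},{"dx":0.003,"dy":0.001,"dz":0.14,"rx":0,"ry":0,"rz":0},{"dx":0.003,"dy":0.001,"dz":0.16,"rx":0,"ry":0,"rz":0},{"dx":0.003,"dy":0.001,"dz":0.16,"rx":0,"ry":0,"rz":0}]' -1
python3 -m inch '[{"dx":0,"dy":0,"dz":0.01,"rx":0,"ry":0,"rz":0},{"dx":0,"dy":0,"dz":0.02,"rx":0,"ry":0,"rz":0},{"dx":0,"dy":0,"dz":0.024,"rx":0,"ry":0,"rz":0},{"dx":0,"dy":0,"dz":0.024,"rx":0,"ry":0,"rz":0},{"dx":0,"dy":0,"dz":0.024,"rx":0,"ry":0,"rz":0}]' -1
python3 -m inch '[{"dx":0,"dy":0,"dz":0.003,"rx":0,"ry":0,"rz":0},{"dx":0,"dy":0,"dz":0.003,"rx":0,"ry":0,"rz":0}]' -1 | grep -E "pos|force"
```

```text
time: 22.55
tool_pos: [0.5057, 0.0113, 0.127]
tool_rot: [-0.0, 0.999, 0.044, -0.004]
contact_force: [-0.2, -0.9, -1.5]
gripper_width: 0.362
grasp_force: 61.5
time: 23.05
tool_pos: [0.5087, 0.0127, 0.1126]
tool_rot: [0.0, 0.999, 0.045, 0.0]
contact_force: [-0.9, 0.8, -3.0]
gripper_width: 0.36
grasp_force: 61.5
tool_pos: [0.5083, 0.0128, 0.1097]
contact_force: [-0.7, 0.0, -2.8]
grasp_force: 61.5
```

```bash
python3 -m inch '[{"dx":0,"dy":0,"dz":0.0025,"rx":0,"ry":0,"rz":0},{"dx":0,"dy":0,"dz":0.0025,"rx":0,"ry":0,"rz":0}]' -1 | grep -E "pos|force"
python3 -m inch '[{"dx":0,"dy":0,"dz":0.001,"rx":0,"ry":0,"rz":0},{"dx":0,"dy":0,"dz":0.001,"rx":0,"ry":0,"rz":0}]' -1 | grep -E "pos|force"
python3 -m inch '[{"dx":0,"dy":0,"dz":0,"rx":0,"ry":0,"rz":0},{"dx":0,"dy":0,"dz":0,"rx":0,"ry":0,"rz":0},{"dx":0,"dy":0,"dz":0,"rx":0,"ry":0,"rz":0},{"dx":0,"dy":0,"dz":0,"rx":0,"ry":0,"rz":0},{"dx":0,"dy":0,"dz":0,"rx":0,"ry":0,"rz":0}]' 1
python3 -m inch '[{"dx":0,"dy":0,"dz":-0.05,"rx":0,"ry":0,"rz":0},{"dx":0,"dy":0,"dz":-0.1,"rx":0,"ry":0,"rz":0},{"dx":0,"dy":0,"dz":-0.15,"rx":0,"ry":0,"rz":0},{"dx":0,"dy":0,"dz":-0.15,"rx":0,"ry":0,"rz":0},{"dx":0,"dy":0,"dz":-0.15,"rx":0,"ry":0,"rz":0}]' 1
python3 plan.py .42,-.11,.23,-84.7 .403,-.384,.20,-84.7
```

```text
tool_pos: [0.5085, 0.0128, 0.1078]
contact_force: [-0.8, -0.4, -1.8]
grasp_force: 62.1
tool_pos: [0.5088, 0.0128, 0.1078]
contact_force: [-1.5, 0.6, 2.3]
grasp_force: 62.1
time: 24.15
tool_pos: [0.5083, 0.0127, 0.1068]
tool_rot: [0.0, 0.999, 0.045, -0.0]
contact_force: [0.7, 0.4, -0.3]
gripper_width: 1.004
grasp_force: 0.0
time: 24.65
tool_pos: [0.509, 0.0126, 0.2283]
tool_rot: [0.0, 0.999, 0.045, 0.001]
contact_force: [-0.5, -0.6, -1.0]
gripper_width: 0.999
grasp_force: 0.0
(0.42, -0.11, 0.23) yaw-85 {'dx': -0.125, 'dy': 0.143, 'dz': -0.002, 'ry': -0.002, 'rz': -0.001} rows 4
  via yaw-85 {'dx': -0.026, 'dy': 0.17, 'dz': 0.019} rows 4
(0.403, -0.384, 0.2) yaw-85 {'dx': -0.026, 'dy': 0.17, 'dz': 0.019} rows 4
```

```bash
python3 -m inch '[{"dx":-0.125,"dy":0.143,"dz":-0.002,"rx":0,"ry":0,"rz":0},{"dx":-0.125,"dy":0.143,"dz":-0.002,"rx":0,"ry":0,"rz":0},{"dx":-0.125,"dy":0.143,"dz":-0.002,"rx":0,"ry":0,"rz":0},{"dx":-0.125,"dy":0.143,"dz":-0.002,"rx":0,"ry":0,"rz":0},{"dx":-0.125,"dy":0.143,"dz":-0.002,"rx":0,"ry":0,"rz":0}]' 1 | head -2
python3 -m inch '[{"dx":-0.026,"dy":0.17,"dz":0.019,"rx":0,"ry":0,"rz":0},{"dx":-0.026,"dy":0.17,"dz":0.019,"rx":0,"ry":0,"rz":0},{"dx":-0.026,"dy":0.17,"dz":0.019,"rx":0,"ry":0,"rz":0},{"dx":-0.026,"dy":0.17,"dz":0.019,"rx":0,"ry":0,"rz":0},{"dx":-0.026,"dy":0.17,"dz":0.019,"rx":0,"ry":0,"rz":0}]' 1 | head -2
python3 -m inch '[{"dx":-0.026,"dy":0.17,"dz":0.019,"rx":0,"ry":0,"rz":0},{"dx":-0.026,"dy":0.17,"dz":0.019,"rx":0,"ry":0,"rz":0},{"dx":-0.026,"dy":0.17,"dz":0.019,"rx":0,"ry":0,"rz":0},{"dx":-0.026,"dy":0.17,"dz":0.019,"rx":0,"ry":0,"rz":0},{"dx":-0.026,"dy":0.17,"dz":0.019,"rx":0,"ry":0,"rz":0}]' 1 | head -2
python3 -m inch '[{"dx":0,"dy":0,"dz":0,"rx":0,"ry":0,"rz":0}]' 1 | head -2
python3 plan.py .403,-.384,.20,-84.7 .403,-.384,.045,-84.7
```

```text
time: 25.15
tool_pos: [0.4179, -0.1107, 0.2267]
time: 25.65
tool_pos: [0.4109, -0.2467, 0.2118]
time: 26.15
tool_pos: [0.4029, -0.3836, 0.1974]
time: 26.25
tool_pos: [0.403, -0.383, 0.1979]
(0.403, -0.384, 0.2) yaw-85 {'dy': 0.001, 'dz': -0.003, 'rx': -0.001} rows 1
(0.403, -0.384, 0.045) yaw-85 {'dz': 0.194} rows 4
```

```bash
python3 -m inch '[{"dx":0,"dy":0,"dz":0.05,"rx":0,"ry":0,"rz":0},{"dx":0,"dy":0,"dz":0.10,"rx":0,"ry":0,"rz":0},{"dx":0,"dy":0,"dz":0.15,"rx":0,"ry":0,"rz":0},{"dx":0,"dy":0,"dz":0.187,"rx":0,"ry":0,"rz":0},{"dx":0,"dy":0,"dz":0.187,"rx":0,"ry":0,"rz":0}]' 1 | head -2
python3 -m inch '[{"dx":0,"dy":0,"dz":0,"rx":0,"ry":0,"rz":0},{"dx":0,"dy":0,"dz":0,"rx":0,"ry":0,"rz":0},{"dx":0,"dy":0,"dz":0,"rx":0,"ry":0,"rz":0},{"dx":0,"dy":0,"dz":0,"rx":0,"ry":0,"rz":0},{"dx":0,"dy":0,"dz":0,"rx":0,"ry":0,"rz":0}]' -1
python3 -m inch '[{"dx":0,"dy":0,"dz":0,"rx":0,"ry":0,"rz":0},{"dx":0,"dy":0,"dz":0,"rx":0,"ry":0,"rz":0}]' -1
python3 -m inch '[{"dx":0,"dy":0,"dz":-0.05,"rx":0,"ry":0,"rz":0},{"dx":0,"dy":0,"dz":-0.1,"rx":0,"ry":0,"rz":0},{"dx":0,"dy":0,"dz":-0.15,"rx":0,"ry":0,"rz":0},{"dx":0,"dy":0,"dz":-0.18,"rx":0,"ry":0,"rz":0},{"dx":0,"dy":0,"dz":-0.18,"rx":0,"ry":0,"rz":0}]' -1
python3 plan.py .415,.068,.19,-84.7 .415,.068,.08,-84.7
```

```text
time: 26.75
tool_pos: [0.4002, -0.38, 0.0437]
time: 27.25
tool_pos: [0.4036, -0.3855, 0.0519]
tool_rot: [0.001, 0.999, 0.045, 0.001]
contact_force: [0.4, 4.5, 6.6]
gripper_width: 0.528
grasp_force: 61.9
time: 27.45
tool_pos: [0.4036, -0.3855, 0.0518]
tool_rot: [0.001, 0.999, 0.045, 0.001]
contact_force: [-0.2, 4.0, 5.7]
gripper_width: 0.526
grasp_force: 61.9
time: 27.95
tool_pos: [0.4042, -0.3873, 0.1991]
tool_rot: [0.005, 0.999, 0.045, 0.003]
contact_force: [-0.6, -0.3, -1.5]
gripper_width: 0.53
grasp_force: 63.5
  via yaw-85 {'dx': 0.022, 'dy': -0.189, 'dz': 0.002, 'rx': 0.002, 'ry': -0.001} rows 4
  via yaw-85 {'dx': 0.022, 'dy': -0.189, 'dz': 0.003, 'rx': 0.002, 'ry': -0.001} rows 4
(0.415, 0.068, 0.19) yaw-85 {'dx': 0.022, 'dy': -0.189, 'dz': 0.003, 'rx': 0.002, 'ry': -0.001} rows 4
(0.415, 0.068, 0.08) yaw-85 {'dz': 0.138} rows 3
```

```bash
python3 -m inch '[{"dx":0.008,"dy":-0.06,"dz":0,"rx":0,"ry":0,"rz":0},{"dx":0.012,"dy":-0.11,"dz":0,"rx":0,"ry":0,"rz":0},{"dx":0.022,"dy":-0.17,"dz":0,"rx":0,"ry":0,"rz":0},{"dx":0.022,"dy":-0.189,"dz":0,"rx":0,"ry":0,"rz":0}]' -1 |head -2
python3 -m inch '[{"dx":0.008,"dy":-0.06,"dz":0,"rx":0,"ry":0,"rz":0},{"dx":0.012,"dy":-0.11,"dz":0,"rx":0,"ry":0,"rz":0},{"dx":0.022,"dy":-0.17,"dz":0,"rx":0,"ry":0,"rz":0},{"dx":0.022,"dy":-0.189,"dz":0,"rx":0,"ry":0,"rz":0}]' -1 |head -2
python3 -m inch '[{"dx":0.008,"dy":-0.06,"dz":0,"rx":0,"ry":0,"rz":0},{"dx":0.012,"dy":-0.11,"dz":0,"rx":0,"ry":0,"rz":0},{"dx":0.022,"dy":-0.16,"dz":0,"rx":0,"ry":0,"rz":0},{"dx":0.022,"dy":-0.189,"dz":0,"rx":0,"ry":0,"rz":0},{"dx":0.022,"dy":-0.189,"dz":0,"rx":0,"ry":0,"rz":0}]' -1
python3 -m inch '[{"dx":0,"dy":0,"dz":0,"rx":0,"ry":0,"rz":0}]' -1 | head -2
python3 plan.py .415,.068,.08,-84.7
```

```text
time: 28.35
tool_pos: [0.4052, -0.2288, 0.1902]
time: 28.75
tool_pos: [0.4092, -0.0773, 0.191]
time: 29.25
tool_pos: [0.4129, 0.0737, 0.1911]
tool_rot: [-0.0, 0.999, 0.047, -0.001]
contact_force: [-0.3, -0.7, -2.9]
gripper_width: 0.528
grasp_force: 64.7
time: 29.35
tool_pos: [0.4134, 0.0716, 0.1914]
(0.415, 0.068, 0.08) yaw-85 {'dx': 0.002, 'dy': 0.005, 'dz': 0.139, 'ry': 0.001, 'rz': -0.001} rows 3
```

```bash
python3 -m inch '[{"dx":0.001,"dy":0.002,"dz":0.05,"rx":0,"ry":0,"rz":0},{"dx":0.001,"dy":0.002,"dz":0.10,"rx":0,"ry":0,"rz":0},{"dx":0.001,"dy":0.002,"dz":0.139,"rx":0,"ry":0,"rz":0},{"dx":0.001,"dy":0.002,"dz":0.139,"rx":0,"ry":0,"rz":0},{"dx":0.001,"dy":0.002,"dz":0.139,"rx":0,"ry":0,"rz":0}]' -1
python3 -m inch '[{"dx":0,"dy":0,"dz":0.008,"rx":0,"ry":0,"rz":0},{"dx":0,"dy":0,"dz":0.015,"rx":0,"ry":0,"rz":0},{"dx":0,"dy":0,"dz":0.018,"rx":0,"ry":0,"rz":0},{"dx":0,"dy":0,"dz":0.018,"rx":0,"ry":0,"rz":0},{"dx":0,"dy":0,"dz":0.018,"rx":0,"ry":0,"rz":0}]' -1 | grep -E "pos|force"
python3 -m inch '[{"dx":0,"dy":0,"dz":0.0025,"rx":0,"ry":0,"rz":0},{"dx":0,"dy":0,"dz":0.0025,"rx":0,"ry":0,"rz":0}]' -1 | grep -E "pos|force"
```

```text
time: 29.85
tool_pos: [0.4147, 0.0692, 0.0813]
tool_rot: [0.0, 0.999, 0.044, -0.001]
contact_force: [0.7, -1.2, -1.4]
gripper_width: 0.53
grasp_force: 64.7
tool_pos: [0.415, 0.0702, 0.0673]
contact_force: [0.3, 0.0, -2.6]
grasp_force: 64.7
tool_pos: [0.4147, 0.0702, 0.0648]
contact_force: [-0.0, 0.4, -2.5]
grasp_force: 64.7
```

```bash
python3 -m inch '[{"dx":0,"dy":0,"dz":0.003,"rx":0,"ry":0,"rz":0},{"dx":0,"dy":0,"dz":0.003,"rx":0,"ry":0,"rz":0}]' -1 | grep -E "pos|force"
python3 -m inch '[{"dx":0,"dy":0,"dz":0.0015,"rx":0,"ry":0,"rz":0},{"dx":0,"dy":0,"dz":0.0015,"rx":0,"ry":0,"rz":0}]' -1 | grep -E "pos|force"
python3 -m inch '[{"dx":0,"dy":0,"dz":0,"rx":0,"ry":0,"rz":0},{"dx":0,"dy":0,"dz":0,"rx":0,"ry":0,"rz":0},{"dx":0,"dy":0,"dz":0,"rx":0,"ry":0,"rz":0},{"dx":0,"dy":0,"dz":0,"rx":0,"ry":0,"rz":0},{"dx":0,"dy":0,"dz":0,"rx":0,"ry":0,"rz":0}]' 1
python3 -m inch '[{"dx":0,"dy":0,"dz":-0.05,"rx":0,"ry":0,"rz":0},{"dx":0,"dy":0,"dz":-0.1,"rx":0,"ry":0,"rz":0},{"dx":0,"dy":0,"dz":-0.15,"rx":0,"ry":0,"rz":0},{"dx":0,"dy":0,"dz":-0.18,"rx":0,"ry":0,"rz":0},{"dx":0,"dy":0,"dz":-0.18,"rx":0,"ry":0,"rz":0}]' 1
python3 plan.py .401,-.179,.19,-84.7 .401,-.179,.068,-84.7
```

```text
tool_pos: [0.4145, 0.0701, 0.0621]
contact_force: [-0.2, 0.0, -2.6]
grasp_force: 64.7
tool_pos: [0.4151, 0.0702, 0.0619]
contact_force: [-2.0, 0.1, 3.4]
grasp_force: 65.4
time: 31.45
tool_pos: [0.4148, 0.0701, 0.0613]
tool_rot: [0.0, 0.999, 0.045, 0.0]
contact_force: [0.0, 0.2, -0.9]
gripper_width: 1.002
grasp_force: 0.0
time: 31.95
tool_pos: [0.4173, 0.0701, 0.2102]
tool_rot: [0.0, 0.999, 0.045, 0.004]
contact_force: [0.4, -0.6, -0.1]
gripper_width: 1.003
grasp_force: 0.0
  via yaw-85 {'dx': -0.024, 'dy': 0.154, 'dz': 0.013, 'ry': -0.003, 'rz': -0.001} rows 3
(0.401, -0.179, 0.19) yaw-85 {'dx': -0.024, 'dy': 0.154, 'dz': 0.013, 'ry': -0.003, 'rz': -0.001} rows 3
(0.401, -0.179, 0.068) yaw-85 {'dz': 0.153} rows 3
```

```bash
python3 -m inch '[{"dx":-0.024,"dy":0.154,"dz":0.013,"rx":0,"ry":0,"rz":0},{"dx":-0.024,"dy":0.154,"dz":0.013,"rx":0,"ry":0,"rz":0},{"dx":-0.024,"dy":0.154,"dz":0.013,"rx":0,"ry":0,"rz":0},{"dx":-0.024,"dy":0.154,"dz":0.013,"rx":0,"ry":0,"rz":0},{"dx":-0.024,"dy":0.154,"dz":0.013,"rx":0,"ry":0,"rz":0}]' 1 | head -2
python3 -m inch '[{"dx":-0.05,"dy":0.09,"dz":0.0,"rx":0,"ry":0,"rz":0},{"dx":-0.05,"dy":0.09,"dz":0.0,"rx":0,"ry":0,"rz":0},{"dx":-0.05,"dy":0.09,"dz":0.0,"rx":0,"ry":0,"rz":0},{"dx":-0.05,"dy":0.09,"dz":0.0,"rx":0,"ry":0,"rz":0},{"dx":-0.05,"dy":0.09,"dz":0.0,"rx":0,"ry":0,"rz":0}]' 1 | head -2
python3 - <<'E'
from h import *
for _ in range(2):
  ci=optics.camera_info('wrist'); save('wrist','w7.png')
  for b in nets.boxes_of('wrist','spread_mid')[:1]: print(b['confidence'],np.round(b['bbox']),cylbox(ci,PROF['spread'],.401,-.179).round(),fitcyl(PROF['spread'],[(ci,b['bbox'])],[.4,-.18])[0])
E
python3 plan.py .401,-.179,.19,-84.7 .401,-.179,.068,-84.7
```

```text
time: 32.45
tool_pos: [0.4061, -0.0543, 0.1935]
time: 32.95
tool_pos: [0.3737, -0.1284, 0.1946]
0.56 [391. 190. 106. 107.] [391. 189. 110. 111.] [ 0.40054503 -0.17855682]
0.68 [390. 192. 107. 110.] [391. 189. 110. 110.] [ 0.39908272 -0.17831554]
(0.401, -0.179, 0.19) yaw-85 {'dx': 0.028, 'dy': 0.066, 'dz': 0.006} rows 2
(0.401, -0.179, 0.068) yaw-85 {'dz': 0.153} rows 3
```

```bash
python3 -m inch '[{"dx":0.027,"dy":0.065,"dz":0.006,"rx":0,"ry":0,"rz":0},{"dx":0.027,"dy":0.065,"dz":0.006,"rx":0,"ry":0,"rz":0},{"dx":0.027,"dy":0.065,"dz":0.006,"rx":0,"ry":0,"rz":0},{"dx":0.027,"dy":0.065,"dz":0.006,"rx":0,"ry":0,"rz":0}]' 1 | head -2
python3 -m inch '[{"dx":0,"dy":0,"dz":0.05,"rx":0,"ry":0,"rz":0},{"dx":0,"dy":0,"dz":0.10,"rx":0,"ry":0,"rz":0},{"dx":0,"dy":0,"dz":0.14,"rx":0,"ry":0,"rz":0},{"dx":0,"dy":0,"dz":0.15,"rx":0,"ry":0,"rz":0},{"dx":0,"dy":0,"dz":0.15,"rx":0,"ry":0,"rz":0}]' 1 | head -2
python3 -m inch '[{"dx":0,"dy":0,"dz":0,"rx":0,"ry":0,"rz":0},{"dx":0,"dy":0,"dz":0,"rx":0,"ry":0,"rz":0}]' 1
python3 plan.py .401,-.179,.066,-84.7
```

```text
time: 33.55
tool_pos: [0.3995, -0.1788, 0.19]
time: 34.05
tool_pos: [0.3988, -0.1783, 0.0694]
time: 34.25
tool_pos: [0.4012, -0.1803, 0.0726]
tool_rot: [0.001, 0.999, 0.045, 0.002]
contact_force: [-1.1, 0.5, 0.7]
gripper_width: 1.002
grasp_force: 0.0
(0.401, -0.179, 0.066) yaw-85 {'dy': -0.002, 'dz': 0.008, 'rx': 0.002, 'ry': -0.002, 'rz': -0.001} rows 1
```

```bash
python3 -m inch '[{"dx":0,"dy":0,"dz":0.007,"rx":0,"ry":0,"rz":0},{"dx":0,"dy":0,"dz":0.007,"rx":0,"ry":0,"rz":0}]' 1 | head -2
python3 -m inch '[{"dx":0,"dy":0,"dz":0,"rx":0,"ry":0,"rz":0},{"dx":0,"dy":0,"dz":0,"rx":0,"ry":0,"rz":0},{"dx":0,"dy":0,"dz":0,"rx":0,"ry":0,"rz":0},{"dx":0,"dy":0,"dz":0,"rx":0,"ry":0,"rz":0},{"dx":0,"dy":0,"dz":0,"rx":0,"ry":0,"rz":0}]' -1
python3 -m inch '[{"dx":0,"dy":0,"dz":-0.02,"rx":0,"ry":0,"rz":0},{"dx":0,"dy":0,"dz":-0.06,"rx":0,"ry":0,"rz":0},{"dx":0,"dy":0,"dz":-0.1,"rx":0,"ry":0,"rz":0},{"dx":0,"dy":0,"dz":-0.11,"rx":0,"ry":0,"rz":0},{"dx":0,"dy":0,"dz":-0.11,"rx":0,"ry":0,"rz":0}]' -1
python3 plan.py .424,-.026,.16,-84.7 .424,-.026,.09,-84.7
```

```text
time: 34.45
tool_pos: [0.3998, -0.1795, 0.0648]
time: 34.95
tool_pos: [0.4, -0.1795, 0.0653]
tool_rot: [-0.0, 0.999, 0.045, 0.0]
contact_force: [-1.3, 2.6, 5.5]
gripper_width: 0.732
grasp_force: 65.7
time: 35.45
tool_pos: [0.4001, -0.1798, 0.153]
tool_rot: [0.001, 0.999, 0.045, 0.001]
contact_force: [0.6, 0.4, -3.9]
gripper_width: 0.733
grasp_force: 67.2
(0.424, -0.026, 0.16) yaw-85 {'dx': 0.047, 'dy': -0.189, 'dz': -0.009, 'rx': 0.001, 'ry': -0.001, 'rz': -0.002} rows 4
(0.424, -0.026, 0.09) yaw-85 {'dz': 0.088} rows 2
```

```bash
python3 -m inch '[{"dx":0.016,"dy":-0.06,"dz":-0.005,"rx":0,"ry":0,"rz":0},{"dx":0.03,"dy":-0.12,"dz":-0.009,"rx":0,"ry":0,"rz":0},{"dx":0.045,"dy":-0.17,"dz":-0.009,"rx":0,"ry":0,"rz":0},{"dx":0.047,"dy":-0.188,"dz":-0.009,"rx":0,"ry":0,"rz":0},{"dx":0.047,"dy":-0.188,"dz":-0.009,"rx":0,"ry":0,"rz":0}]' -1 |head -2
python3 -m inch '[{"dx":0,"dy":0,"dz":0,"rx":0,"ry":0,"rz":0},{"dx":0,"dy":0,"dz":0,"rx":0,"ry":0,"rz":0},{"dx":0,"dy":0,"dz":0,"rx":0,"ry":0,"rz":0}]' -1
python3 - <<'E'
from h import *
save('scene','s2.png'); im=cv2.imread('pics/s2.png')[200:360,240:440]; cv2.imwrite('pics/s2c.png',cv2.resize(im,(750,600),interpolation=3))
E
python3 plan.py .424,-.026,.09,-84.7
```

```text
time: 35.95
tool_pos: [0.4219, -0.0241, 0.1565]
time: 36.25
tool_pos: [0.4232, -0.0271, 0.1591]
tool_rot: [-0.0, 0.999, 0.044, -0.001]
contact_force: [0.1, 0.2, -2.8]
gripper_width: 0.731
grasp_force: 67.8
(0.424, -0.026, 0.09) yaw-85 {'dx': 0.001, 'dy': -0.001, 'dz': 0.087, 'rz': -0.003} rows 2
```

View pics/s2c.png

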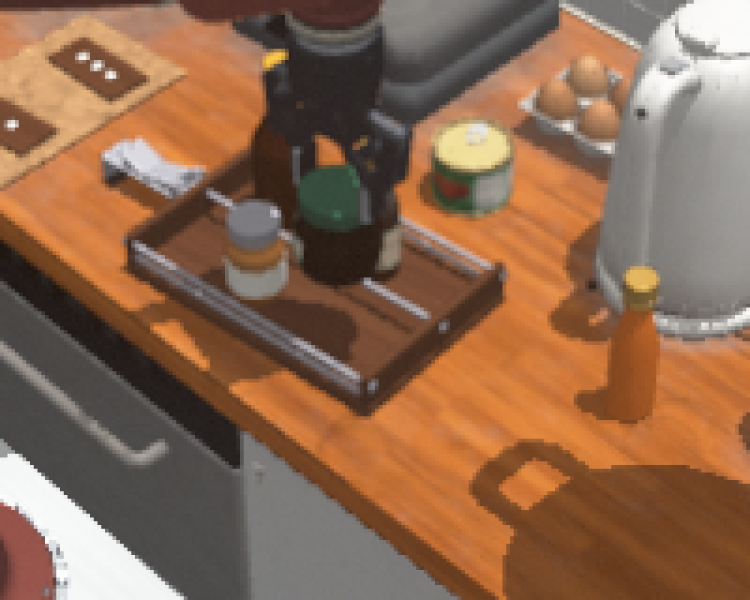

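Vinegar stands in the back row at (265,150) and mustard upright in the front row at (257,250); the spread hangs above its slot at (340,230). The old marker shows on the mat at (98,68). Lowering the spread.

```bash
python3 -m inch '[{"dx":0.001,"dy":-0.001,"dz":0.03,"rx":0,"ry":0,"rz":0},{"dx":0.001,"dy":-0.001,"dz":0.06,"rx":0,"ry":0,"rz":0},{"dx":0.001,"dy":-0.001,"dz":0.085,"rx":0,"ry":0,"rz":0},{"dx":0.001,"dy":-0.001,"dz":0.085,"rx":0,"ry":0,"rz":0},{"dx":0.001,"dy":-0.001,"dz":0.085,"rx":0,"ry":0,"rz":0}]' -1|grep -E "pos|force"
python3 -m inch '[{"dx":0,"dy":0,"dz":0.005,"rx":0,"ry":0,"rz":0},{"dx":0,"dy":0,"dz":0.01,"rx":0,"ry":0,"rz":0},{"dx":0,"dy":0,"dz":0.014,"rx":0,"ry":0,"rz":0},{"dx":0,"dy":0,"dz":0.014,"rx":0,"ry":0,"rz":0},{"dx":0,"dy":0,"dz":0.014,"rx":0,"ry":0,"rz":0}]' -1 | grep -E "pos|force"
python3 -m inch '[{"dx":0,"dy":0,"dz":0.0025,"rx":0,"ry":0,"rz":0},{"dx":0,"dy":0,"dz":0.0025,"rx":0,"ry":0,"rz":0}]' -1 | grep -E "pos|force"
```

```text
tool_pos: [0.4243, -0.0258, 0.0919]
contact_force: [-0.4, -0.1, -3.2]
grasp_force: 67.7
tool_pos: [0.4242, -0.0254, 0.0806]
contact_force: [0.2, 0.5, -4.3]
grasp_force: 67.7
tool_pos: [0.4241, -0.0254, 0.0784]
contact_force: [0.4, -0.8, -3.2]
grasp_force: 67.7
```

```bash
python3 -m inch '[{"dx":0,"dy":0,"dz":0.0025,"rx":0,"ry":0,"rz":0},{"dx":0,"dy":0,"dz":0.0025,"rx":0,"ry":0,"rz":0}]' -1 | grep -E "pos|force"
python3 -m inch '[{"dx":0,"dy":0,"dz":0.002,"rx":0,"ry":0,"rz":0},{"dx":0,"dy":0,"dz":0.002,"rx":0,"ry":0,"rz":0}]' -1 | grep -E "pos|force"
```

```text
tool_pos: [0.424, -0.0253, 0.0762]
contact_force: [-0.3, 0.4, -3.6]
grasp_force: 67.7
tool_pos: [0.4246, -0.0254, 0.0754]
contact_force: [-0.7, 0.3, -1.0]
grasp_force: 68.2
```

```bash
python3 -m inch '[{"dx":0,"dy":0,"dz":0.001,"rx":0,"ry":0,"rz":0},{"dx":0,"dy":0,"dz":0.001,"rx":0,"ry":0,"rz":0},{"dx":0,"dy":0,"dz":0.001,"rx":0,"ry":0,"rz":0},{"dx":0,"dy":0,"dz":0.001,"rx":0,"ry":0,"rz":0},{"dx":0,"dy":0,"dz":0.001,"rx":0,"ry":0,"rz":0}]' 1 | grep -E "pos|force|width"
python3 -m inch '[{"dx":0,"dy":0,"dz":-0.05,"rx":0,"ry":0,"rz":0},{"dx":0,"dy":0,"dz":-0.1,"rx":0,"ry":0,"rz":0},{"dx":0,"dy":0,"dz":-0.15,"rx":0,"ry":0,"rz":0},{"dx":0,"dy":0,"dz":-0.2,"rx":0,"ry":0,"rz":0},{"dx":0,"dy":0,"dz":-0.22,"rx":0,"ry":0,"rz":0}]' 1 | head -2
python3 - <<'E'
from h import *
save('top','top3.png');t=optics.camera_info('top')
for b in nets.outline_of('top','new_marker_mid'):
    m=b['pixels'].astype(np.uint8)
    if m.any():
        r=cv2.minAreaRect(cv2.findNonZero(m)); print(round(b['confidence'],2),r,onz(t,*r[0],.012).round(3))
im=cv2.imread('pics/top3.png')[195:305,170:390]; cv2.imwrite('pics/top3c.png',cv2.resize(im,(800,400),interpolation=cv2.INTER_CUBIC))
E
python3 plan.py .40,.18,.25,-40 .40,.36,.25,5
```

```text
tool_pos: [0.4243, -0.0254, 0.0742]
contact_force: [-0.0, 1.1, -0.3]
gripper_width: 0.999
grasp_force: 0.0
time: 38.9
tool_pos: [0.4259, -0.0258, 0.255]
0.85 ((211.98629760742188, 274.3698425292969), (18.947946548461914, 35.697513580322266), 83.9909896850586) [0.395 0.421 0.012]
  via yaw-40 {'dx': -0.004, 'dy': -0.13, 'dz': 0.002, 'rx': 0.001, 'ry': -0.001, 'rz': -0.261} rows 3
(0.4, 0.18, 0.25) yaw-40 {'dx': 0.045, 'dy': -0.121, 'dz': 0.002, 'rx': 0.001, 'ry': -0.001, 'rz': -0.261} rows 3
  via yaw5 {'dx': 0.086, 'dy': -0.072, 'rz': -0.262} rows 3
(0.4, 0.36, 0.25) yaw5 {'dx': 0.107, 'dy': -0.034, 'rz': -0.262} rows 3
```

View pics/top3c.png

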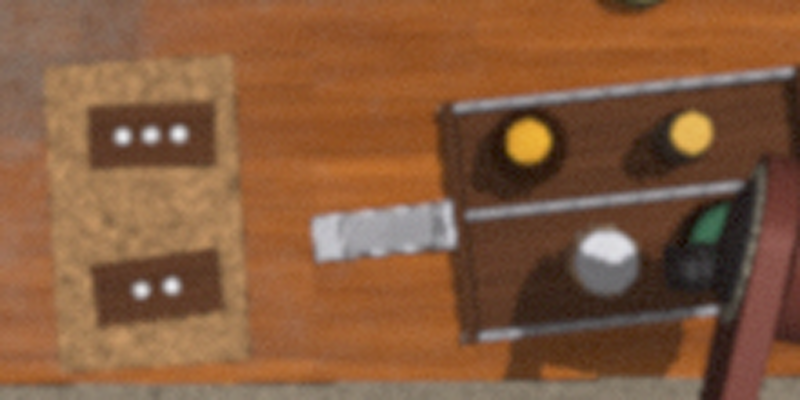

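Both bottles stand in the back row (caps at (528,140), (692,133)), the jars in the front row ((606,262), (710,240)); the old three-pip marker is on the far half, and the two-pip new marker at (157,288) on the near half. Going above the new marker for a close look.

```bash
python3 -m inch '[{"dx":-0.004,"dy":-0.13,"dz":0.002,"rx":0,"ry":0,"rz":-0.261},{"dx":-0.004,"dy":-0.13,"dz":0.002,"rx":0,"ry":0,"rz":-0.261},{"dx":-0.004,"dy":-0.13,"dz":0.002,"rx":0,"ry":0,"rz":-0.261},{"dx":-0.004,"dy":-0.13,"dz":0.002,"rx":0,"ry":0,"rz":-0.261}]' 1 | head -2
python3 -m inch '[{"dx":0.045,"dy":-0.121,"dz":0.002,"rx":0,"ry":0,"rz":-0.261},{"dx":0.045,"dy":-0.121,"dz":0.002,"rx":0,"ry":0,"rz":-0.261},{"dx":0.045,"dy":-0.121,"dz":0.002,"rx":0,"ry":0,"rz":-0.261},{"dx":0.045,"dy":-0.121,"dz":0.002,"rx":0,"ry":0,"rz":-0.261}]' 1 | head -2
python3 -m inch '[{"dx":0.086,"dy":-0.072,"dz":0,"rx":0,"ry":0,"rz":-0.262},{"dx":0.086,"dy":-0.072,"dz":0,"rx":0,"ry":0,"rz":-0.262},{"dx":0.086,"dy":-0.072,"dz":0,"rx":0,"ry":0,"rz":-0.262},{"dx":0.086,"dy":-0.072,"dz":0,"rx":0,"ry":0,"rz":-0.262}]' 1 | head -2
python3 -m inch '[{"dx":0.16,"dy":-0.045,"dz":0.04,"rx":0,"ry":0,"rz":-0.262},{"dx":0.16,"dy":-0.045,"dz":0.04,"rx":0,"ry":0,"rz":-0.262},{"dx":0.16,"dy":-0.045,"dz":0.04,"rx":0,"ry":0,"rz":-0.262},{"dx":0.16,"dy":-0.045,"dz":0.04,"rx":0,"ry":0,"rz":-0.262},{"dx":0.16,"dy":-0.045,"dz":0.04,"rx":0,"ry":0,"rz":-0.262}]' 1 | head -2
cat > nm.py <<'E'
from h import *
def look(name='new_marker_mid',z=.012,fn='nm.png'):
    ci=optics.camera_info('wrist'); save('wrist',fn)
    for b in nets.outline_of('wrist',name):
        m=b['pixels'].astype(np.uint8)
        if not m.any(): continue
        r=cv2.minAreaRect(cv2.findNonZero(m)); P=np.array([onz(ci,u,v,z)[:2] for u,v in cv2.boxPoints(r)])
        e=np.linalg.norm(np.roll(P,-1,0)-P,axis=1); i=int(np.argmax(e)); d=(np.roll(P,-1,0)-P)[i]; d*=np.sign(d[1])
        print(round(b['confidence'],2),np.round(r[0]),'c',P.mean(0).round(4),'sides',e.round(3),'yaw of long side from +y',np.degrees(np.arctan2(-d[0],d[1])).round(1))
    print(state()['tool_pos'])
if __name__=='__main__': look(); 
E
python3 nm.py
```

```text
time: 39.4
tool_pos: [0.4102, 0.0792, 0.2454]
time: 39.8
tool_pos: [0.398, 0.1805, 0.2448]
time: 40.2
tool_pos: [0.399, 0.2691, 0.2455]
time: 40.7
tool_pos: [0.4033, 0.4015, 0.2137]
0.88 [312. 180.] c [0.3964 0.4177] sides [0.049 0.1   0.054 0.1  ] yaw of long side from +y 5.8
[0.40358211 0.40134813 0.21501652]
```

```bash
python3 plan.py .3927,.4563,.10,5.8 .3927,.4563,.0035,5.8
```

```text
(0.3927, 0.4563, 0.1) yaw6 {'dx': 0.07, 'dy': -0.008, 'dz': 0.144, 'rz': -0.012} rows 3
(0.3927, 0.4563, 0.0035) yaw6 {'dz': 0.121} rows 3
```

```bash
python3 -m inch '[{"dx":0.07,"dy":-0.008,"dz":0.144,"rx":0,"ry":0,"rz":-0.012},{"dx":0.07,"dy":-0.008,"dz":0.144,"rx":0,"ry":0,"rz":-0.012},{"dx":0.07,"dy":-0.008,"dz":0.144,"rx":0,"ry":0,"rz":-0.012},{"dx":0.07,"dy":-0.008,"dz":0.144,"rx":0,"ry":0,"rz":-0.012},{"dx":0.07,"dy":-0.008,"dz":0.144,"rx":0,"ry":0,"rz":-0.012}]' 1 | head -2
python3 -m inch '[{"dx":0,"dy":0,"dz":0,"rx":0,"ry":0,"rz":0}]' 1 | head -3
python3 plan.py .3927,.4563,.0035,5.8
python3 nm.py
```

```text
time: 41.3
tool_pos: [0.3922, 0.4572, 0.1005]
time: 41.4
tool_pos: [0.3933, 0.4582, 0.1027]
tool_rot: [0.0, 0.669, 0.743, 0.002]
(0.3927, 0.4563, 0.0035) yaw6 {'dx': -0.003, 'dy': -0.001, 'dz': 0.124, 'rx': 0.003, 'ry': -0.002, 'rz': 0.002} rows 3
0.81 [316. 293.] c [0.3967 0.4182] sides [0.049 0.101 0.055 0.101] yaw of long side from +y 5.5
0.19 [406. 279.] c [0.4588 0.4301] sides [0.146 0.231 0.158 0.278] yaw of long side from +y -88.0
[0.39309489 0.45850388 0.10259544]
```

```bash
python3 -m inch '[{"dx":-0.002,"dy":0,"dz":0.04,"rx":0,"ry":0,"rz":0},{"dx":-0.002,"dy":0,"dz":0.08,"rx":0,"ry":0,"rz":0},{"dx":-0.002,"dy":0,"dz":0.11,"rx":0,"ry":0,"rz":0},{"dx":-0.002,"dy":0,"dz":0.12,"rx":0,"ry":0,"rz":0},{"dx":-0.002,"dy":0,"dz":0.12,"rx":0,"ry":0,"rz":0}]' 1
python3 -m inch '[{"dx":0,"dy":0,"dz":0,"rx":0,"ry":0,"rz":0},{"dx":0,"dy":0,"dz":0,"rx":0,"ry":0,"rz":0}]' 1 | grep -E "pos|force"
python3 -m inch '[{"dx":0,"dy":0,"dz":0.001,"rx":0,"ry":0,"rz":0},{"dx":0,"dy":0,"dz":0.001,"rx":0,"ry":0,"rz":0},{"dx":0,"dy":0,"dz":0.001,"rx":0,"ry":0,"rz":0},{"dx":0,"dy":0,"dz":0.001,"rx":0,"ry":0,"rz":0},{"dx":0,"dy":0,"dz":0.001,"rx":0,"ry":0,"rz":0}]' -1
```

```text
time: 42.0
tool_pos: [0.3916, 0.4562, 0.0036]
tool_rot: [-0.0, 0.669, 0.744, -0.0]
contact_force: [-0.1, -0.4, 0.4]
gripper_width: 0.998
grasp_force: 0.0
tool_pos: [0.393, 0.4578, 0.0061]
contact_force: [0.5, -0.7, -0.4]
grasp_force: 0.0
time: 42.7
tool_pos: [0.3923, 0.4572, 0.004]
tool_rot: [0.0, 0.668, 0.744, 0.001]
contact_force: [-0.5, -0.5, 4.7]
gripper_width: 0.559
grasp_force: 62.2
```

```bash
python3 -m inch '[{"dx":0,"dy":0,"dz":-0.03,"rx":0,"ry":0,"rz":0},{"dx":0,"dy":0,"dz":-0.07,"rx":0,"ry":0,"rz":0},{"dx":0,"dy":0,"dz":-0.11,"rx":0,"ry":0,"rz":0},{"dx":0,"dy":0,"dz":-0.11,"rx":0,"ry":0,"rz":0},{"dx":0,"dy":0,"dz":-0.11,"rx":0,"ry":0,"rz":0}]' -1 
python3 plan.py .4263,.3933,.09,5.34 .4263,.3933,.045,5.34
```

```text
time: 43.2
tool_pos: [0.3917, 0.4567, 0.0912]
tool_rot: [0.0, 0.668, 0.744, 0.0]
contact_force: [-0.8, 0.1, -1.2]
gripper_width: 0.563
grasp_force: 61.9
(0.4263, 0.3933, 0.09) yaw5 {'dx': -0.083, 'dy': 0.035, 'dz': 0.001, 'rz': 0.009} rows 2
(0.4263, 0.3933, 0.045) yaw5 {'dz': 0.056} rows 2
```

```bash
python3 -m inch '[{"dx":-0.04,"dy":0.017,"dz":0.001,"rx":0,"ry":0,"rz":0.009},{"dx":-0.083,"dy":0.035,"dz":0.001,"rx":0,"ry":0,"rz":0.009},{"dx":-0.083,"dy":0.035,"dz":0.001,"rx":0,"ry":0,"rz":0.009},{"dx":-0.083,"dy":0.035,"dz":0.001,"rx":0,"ry":0,"rz":0.009}]' -1 | head -2
python3 -m inch '[{"dx":0,"dy":0,"dz":0.03,"rx":0,"ry":0,"rz":0},{"dx":0,"dy":0,"dz":0.056,"rx":0,"ry":0,"rz":0},{"dx":0,"dy":0,"dz":0.056,"rx":0,"ry":0,"rz":0},{"dx":0,"dy":0,"dz":0.056,"rx":0,"ry":0,"rz":0}]' -1 
python3 - <<'E'
from h import *
ci=optics.camera_info('wrist'); save('wrist','w8.png')
p=[.4586,.0478,.0933]; c,s=np.cos(p[2]),np.sin(p[2])
for n,a,b,z in [('tongue end',17,248,30),('tongue end',-17,248,30),('lip',14,223,44),('lip',-14,223,44)]:
    print(n,np.round(proj(ci,[p[0]+(c*a-s*b)/1e3,p[1]+(s*a+c*b)/1e3,z/1e3])))
E
python3 plan.py .4263,.3933,.0305,5.34 .4170,.2932,.0305,5.34
```

```text
time: 43.6
tool_pos: [0.4256, 0.3923, 0.0879]
time: 44.0
tool_pos: [0.4255, 0.3938, 0.0444]
tool_rot: [-0.0, 0.673, 0.74, -0.001]
contact_force: [-0.6, -0.0, -0.4]
gripper_width: 0.559
grasp_force: 61.9
tongue end [352. 463.]
tongue end [287. 463.]
lip [346. 521.]
lip [292. 521.]
(0.4263, 0.3933, 0.0305) yaw5 {'dx': -0.001, 'dz': 0.019} rows 1
(0.417, 0.2932, 0.0305) yaw5 {'dx': -0.124, 'dy': -0.023} rows 3
```

View pics/w8.png

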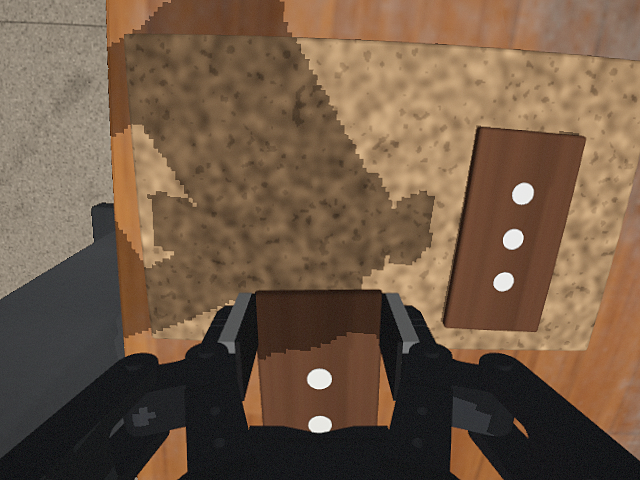

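The new marker (two pips, (319,400)) is held straight across its width, and the old one lies flat on the mat at (515,235). Down to the tongue's level.

```bash
python3 -m inch '[{"dx":-0.001,"dy":0.001,"dz":0.012,"rx":0,"ry":0,"rz":0},{"dx":-0.001,"dy":0.001,"dz":0.018,"rx":0,"ry":0,"rz":0},{"dx":-0.001,"dy":0.001,"dz":0.018,"rx":0,"ry":0,"rz":0},{"dx":-0.001,"dy":0.001,"dz":0.018,"rx":0,"ry":0,"rz":0},{"dx":-0.001,"dy":0.001,"dz":0.018,"rx":0,"ry":0,"rz":0}]' -1 
python3 - <<'E'
from h import *
p=[.4586,.0478,.0933]; c,s=np.cos(p[2]),np.sin(p[2]); t=state()['tool_pos']; d=t[:2]-np.array(p[:2]); print('caddy x,y',c*d[0]+s*d[1],-s*d[0]+c*d[1],t[2])
E
python3 plan.py .4263,.3933,.0295,5.34
```

```text
time: 44.55
tool_pos: [0.4277, 0.3929, 0.0312]
tool_rot: [0.0, 0.674, 0.739, 0.0]
contact_force: [-0.3, 0.2, -0.2]
gripper_width: 0.555
grasp_force: 61.9
caddy x,y 0.0013400393510869524 0.3464999473391529 0.031229836617764923
(0.4263, 0.3933, 0.0295) yaw5 {'dx': 0.001, 'dy': -0.002, 'dz': 0.002} rows 1
```

```bash
python3 -m inch '[{"dx":-0.012,"dy":-0.0015,"dz":0.001,"rx":0,"ry":0,"rz":0},{"dx":-0.025,"dy":-0.0015,"dz":0.001,"rx":0,"ry":0,"rz":0},{"dx":-0.034,"dy":-0.0015,"dz":0.001,"rx":0,"ry":0,"rz":0},{"dx":-0.034,"dy":-0.0015,"dz":0.001,"rx":0,"ry":0,"rz":0}]' -1 | grep -E "pos|force|rot"
python3 -m inch '[{"dx":0,"dy":0,"dz":0.002,"rx":0,"ry":0,"rz":0},{"dx":0,"dy":0,"dz":0.002,"rx":0,"ry":0,"rz":0}]' -1 | grep -E "pos|force"
python3 -m inch '[{"dx":0,"dy":0,"dz":0.001,"rx":0,"ry":0,"rz":0},{"dx":0,"dy":0,"dz":0.001,"rx":0,"ry":0,"rz":0}]' -1 | grep -E "pos|force"
```

```text
tool_pos: [0.4288, 0.3644, 0.03]
tool_rot: [0.0, 0.674, 0.739, -0.0]
contact_force: [1.4, 0.4, -0.6]
grasp_force: 61.9
tool_pos: [0.4287, 0.3656, 0.0284]
contact_force: [-0.5, -0.5, 0.0]
grasp_force: 61.9
tool_pos: [0.4288, 0.3659, 0.0277]
contact_force: [0.1, 0.3, -0.4]
grasp_force: 62.0
```

```bash
python3 -m inch '[{"dx":0,"dy":0,"dz":0.001,"rx":0,"ry":0,"rz":0},{"dx":0,"dy":0,"dz":0.001,"rx":0,"ry":0,"rz":0}]' -1 | grep -E "pos|force"
python3 -m inch '[{"dx":-0.009,"dy":0,"dz":0,"rx":0,"ry":0,"rz":0},{"dx":-0.018,"dy":0,"dz":0,"rx":0,"ry":0,"rz":0},{"dx":-0.022,"dy":0,"dz":0,"rx":0,"ry":0,"rz":0}]' -1 | grep -E "pos|force"
```

```text
tool_pos: [0.4288, 0.3659, 0.0271]
contact_force: [-0.2, 0.8, 1.0]
grasp_force: 62.1
tool_pos: [0.4307, 0.3476, 0.0272]
contact_force: [0.9, 1.8, 1.2]
grasp_force: 62.2
```

```bash
python3 -m inch '[{"dx":-0.007,"dy":0,"dz":0,"rx":0,"ry":0,"rz":0},{"dx":-0.014,"dy":0,"dz":0,"rx":0,"ry":0,"rz":0},{"dx":-0.021,"dy":0,"dz":0,"rx":0,"ry":0,"rz":0},{"dx":-0.028,"dy":0,"dz":0,"rx":0,"ry":0,"rz":0},{"dx":-0.032,"dy":0,"dz":0,"rx":0,"ry":0,"rz":0}]' -1 | grep -E "pos|force|rot"
python3 -m inch '[{"dx":-0.007,"dy":0,"dz":0,"rx":0,"ry":0,"rz":0},{"dx":-0.014,"dy":0,"dz":0,"rx":0,"ry":0,"rz":0},{"dx":-0.021,"dy":0,"dz":0,"rx":0,"ry":0,"rz":0}]' -1 | grep -E "pos|force|rot"
```

```text
tool_pos: [0.4334, 0.324, 0.028]
tool_rot: [-0.001, 0.674, 0.739, 0.002]
contact_force: [-0.3, 5.8, 2.6]
grasp_force: 62.3
tool_pos: [0.435, 0.3072, 0.028]
tool_rot: [-0.001, 0.674, 0.739, 0.002]
contact_force: [-0.9, 6.6, 3.1]
grasp_force: 62.3
```

```bash
python3 -m inch '[{"dx":-0.006,"dy":0,"dz":0,"rx":0,"ry":0,"rz":0},{"dx":-0.012,"dy":0,"dz":0,"rx":0,"ry":0,"rz":0},{"dx":-0.015,"dy":0,"dz":0,"rx":0,"ry":0,"rz":0},{"dx":-0.015,"dy":0,"dz":0,"rx":0,"ry":0,"rz":0}]' -1 | grep -E "pos|force|rot"
python3 -m inch '[{"dx":-0.002,"dy":0,"dz":0,"rx":0,"ry":0,"rz":0},{"dx":-0.003,"dy":0,"dz":0,"rx":0,"ry":0,"rz":0}]' -1 | grep -E "pos|force|rot"
python3 -m inch '[{"dx":-0.001,"dy":0,"dz":0,"rx":0,"ry":0,"rz":0},{"dx":-0.002,"dy":0,"dz":0,"rx":0,"ry":0,"rz":0}]' -1 | grep -E "pos|force|rot"
```

```text
tool_pos: [0.4361, 0.2948, 0.0279]
tool_rot: [-0.0, 0.674, 0.739, 0.002]
contact_force: [-0.9, 4.4, 4.7]
grasp_force: 62.4
tool_pos: [0.4363, 0.2929, 0.028]
tool_rot: [-0.001, 0.674, 0.739, 0.002]
contact_force: [-0.3, 6.9, 2.9]
grasp_force: 62.4
tool_pos: [0.4365, 0.2913, 0.028]
tool_rot: [-0.001, 0.674, 0.739, 0.002]
contact_force: [-0.3, 6.7, 4.1]
grasp_force: 62.4
```

```bash
python3 -m inch '[{"dx":-0.002,"dy":0,"dz":0,"rx":0,"ry":0,"rz":0},{"dx":-0.002,"dy":0,"dz":0,"rx":0,"ry":0,"rz":0}]' -1 | grep -E "pos|ct_force"
python3 -m inch '[{"dx":-0.002,"dy":0,"dz":0,"rx":0,"ry":0,"rz":0},{"dx":-0.002,"dy":0,"dz":0,"rx":0,"ry":0,"rz":0}]' -1 | grep -E "pos|ct_force"
python3 -m inch '[{"dx":-0.001,"dy":0,"dz":0,"rx":0,"ry":0,"rz":0},{"dx":-0.001,"dy":0,"dz":0,"rx":0,"ry":0,"rz":0}]' -1 | grep -E "pos|ct_force"
```

```text
tool_pos: [0.4367, 0.29, 0.028]
contact_force: [0.3, 7.5, 4.3]
tool_pos: [0.4367, 0.2899, 0.028]
contact_force: [-0.9, 14.2, 2.1]
tool_pos: [0.4367, 0.2899, 0.028]
contact_force: [0.7, 16.2, -0.2]
```

It stops hard at y 0.290 with rising force: home. Easing off, releasing, rising and looking.

```bash
python3 -m inch '[{"dx":0.003,"dy":0,"dz":0,"rx":0,"ry":0,"rz":0},{"dx":0.003,"dy":0,"dz":0,"rx":0,"ry":0,"rz":0}]' -1 | grep -E "pos|ct_force"
python3 -m inch '[{"dx":0,"dy":0,"dz":0,"rx":0,"ry":0,"rz":0},{"dx":0,"dy":0,"dz":0,"rx":0,"ry":0,"rz":0},{"dx":0,"dy":0,"dz":0,"rx":0,"ry":0,"rz":0},{"dx":0,"dy":0,"dz":0,"rx":0,"ry":0,"rz":0},{"dx":0,"dy":0,"dz":0,"rx":0,"ry":0,"rz":0}]' 1 | grep -E "pos|force|width"
python3 -m inch '[{"dx":0,"dy":0,"dz":-0.05,"rx":0,"ry":0,"rz":0},{"dx":0,"dy":0,"dz":-0.1,"rx":0,"ry":0,"rz":0},{"dx":0,"dy":0,"dz":-0.15,"rx":0,"ry":0,"rz":0},{"dx":0,"dy":0,"dz":-0.2,"rx":0,"ry":0,"rz":0},{"dx":0,"dy":0,"dz":-0.215,"rx":0,"ry":0,"rz":0}]' 1 | head -2
python3 -m inch '[{"dx":0,"dy":0,"dz":0,"rx":0,"ry":0,"rz":0},{"dx":0,"dy":0,"dz":0,"rx":0,"ry":0,"rz":0},{"dx":0,"dy":0,"dz":0,"rx":0,"ry":0,"rz":0}]' 1 | head -2
python3 - <<'E'
from h import *
ci=optics.camera_info('wrist'); im=save('wrist','w9.png')
p=[.4586,.0478,.0933]; c,s=np.cos(p[2]),np.sin(p[2])
for n,a,b,z in [('far L',25,256,36),('far R',-25,256,36),('lip',0,223,50)]:
    print(n,np.round(proj(ci,[p[0]+(c*a-s*b)/1e3,p[1]+(s*a+c*b)/1e3,z/1e3])))
E
```

```text
tool_pos: [0.4367, 0.29, 0.028]
contact_force: [-0.2, 7.0, 3.3]
tool_pos: [0.4357, 0.288, 0.0266]
contact_force: [0.4, 0.6, 0.1]
gripper_width: 0.997
grasp_force: 0.0
time: 49.25
tool_pos: [0.4383, 0.2894, 0.2046]
time: 49.55
tool_pos: [0.4346, 0.2877, 0.196]
far L [353. 193.]
far R [289. 193.]
lip [321. 239.]
```

View pics/w9.png

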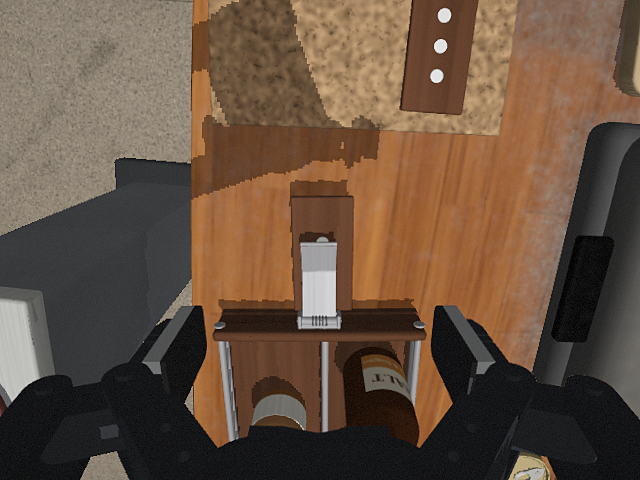

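The new marker lies straight under the clip, its free edge at (292–353,197), 3 px further in than the old one sat. The old marker is flat on the mat, and vinegar and mustard stand upright in their rows. Handing in.

```bash
python3 -c "
from plant import ticket,state
print(state()['time']); print(ticket.job_done())"
```

```text
49.6
the job is handed in; nothing more can be done
None
```

I handed the job in at 49.6 s, with no verdict returned: the old marker is flat on the mat, vinegar and soy stand in the back row, mustard and spread in the front row, the new marker is home under the clip, and I left the salt bottle and tin alone.

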